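Hang the tube caddy on the block heater's keyhole screw

TASK

Pick up the aluminium caddy and hang it on the screw that sticks out of the heater's far face: pass the wide end of its keyhole over the screw head until the plate lies against the casing, then pull it down until the narrow slot is fully home on the screw, and let go so that it hangs upright. Work gently, without shoving the caddy against the casing or screw, and leave the other things on the bench where they are.

Things in the scene. Friction and masses are not known exactly. Their poses are not given: they have to be found in the camera images.
- heater: White heater casing fixed to the bench (all sizes in mm), 110 deep, 150 wide (y), 150 tall. Origin: on the bench under the middle of its far face. x points straight out of that far face (away from the robot, give or take the yaw), y along the face, z up; the face is the plane x = 0, the casing lies at x < 0. A fixed steel screw sticks out of the face, see slot_end.
- slot_end (a point): The -y end of the horizontal slot, 52 long, in which the screw is clamped; on the far face, 125 up, 1 from the face's middle; axes as heater. The screw's axis runs along x at this height, 6 to 46 from here towards +y, different each time and not measured: find it by feel or eye. It does not move. Shank 6 in diameter, x = 0 to 8; head 15 in diameter, flat, x = 8 to 13.
- caddy: Loose aluminium caddy, 175 to 350 g, standing on the bench: upright back plate 5 thick (x = 0 to 5), 90 wide (y), 131 tall, a grip tab above it, an open tray in front at the bottom (x = 5 to 65, 28 tall). Origin: underside, middle of the back face; x points from plate to tray, z up. The back face (x = 0) goes against the heater's far face, with all axes parallel to the heater's.
- entry (a point): Centre of the wide end of the keyhole through the plate, on the back face at y = 0, z = 80; axes as caddy. The wide end is 19 wide from z = 70 to 88 (lower corners cut by 3), then nearly flat shoulders, and a slot 9 wide from z = 89.5 to 109, closed at the top; a screw more than 1.5 off the middle line catches on a shoulder.
- seat (a point): Where the screw's axis lies in the slot when the caddy hangs fully home: back face, y = 0, z = 106; axes as caddy. Home, this point is at the screw's height and the underside is 19 above the bench.
- grip (a point): Middle of the caddy's grip tab, which is 12 thick (x = 0 to 12), 50 wide (y) and reaches from z = 129 to 185; this point is at x = 6, y = 0, z = 168; axes as caddy. When hung, the tab's top stands 54 above the casing's top, so fingers can hold it front and back.
- bottle: White bottle, 64 in diameter, 150 tall, loose bystander; origin at the centre of its underside.
- jar: Amber jar, 60 in diameter, 60 tall, loose bystander; origin at the centre of its underside.
- tray: Grey open tray, 90 x 130 x 40, loose bystander; origin at the centre of its underside.
Things that resemble listed ones, but are neither listed nor needed, are in the scene too. What is shaped like the caddy but blue is not meant.

How it is judged:
By the outcome, as a careful person would: the job done as asked, in the order asked, and still so for the second after the job is handed in, with the robot touching nothing.
It also fails if it takes over 72 s, if anything falls off the work surface, if the arm or the gripper's body presses on something with over 40 N, if the wrist force passes 120 N, or if a joint passes its speed limit or range.

ROBOT

A 6-joint arm with a two-finger parallel gripper is mounted at the origin on the work surface. World frame = base frame: x ahead of the robot, y to its left, z up, the work surface at z = 0. Lengths are in mm, angles in degrees, forces in N, time in s.
With the tool pointing down it reaches from about 350 to 850 mm from the base axis. Payload 8.1 kg.
Tool frame: the origin (TCP) lies at the very end of the fingers, on their centre line; the grasp point (between the pads) lies 19 mm behind it; z points along the fingers, y is the direction in which the jaws open and shut (so a half turn about z gives the same grasp; the last joint's range is limited). The gripper opens to 85 mm and grips with 20 to 120 N. Pads are 22 mm wide; open, the fingers measure 114 mm over their backs; the gripper's body (76 mm by 85 mm) begins 54 mm behind the grasp point. The pads swing forward as they close: fully open they stand 13 mm farther back than shut.
Start: joints at [66.841, 7.471, 85.268, -0, 87.261, -4.893], TCP at [188.035, 569.779, 231.292] pointing down, gripper open.
Joint ranges: [-169.43, 169.43], [-51.17, 129.36], [1.28, 143.12], [-76.62, 256.62], [0, 156.53], [-152.29, 152.29]. Speed limits (degrees/s): [136.94, 136.94, 159.86, 180, 180, 180].

INTERFACE

Orientations are given as [roll, pitch, yaw] about the fixed x, y, z axes, in that order (R = Rz(yaw) Ry(pitch) Rx(roll)).
In Python, from bench import sensors, viewer, job gives the robot as it stands.
- The arm moves only by the shell command python3 -m pendant 'ROWS' [FORCE]. ROWS is JSON, one flat list of numbers, 5 for each row, row after row: the shift along the world's x, y, z in mm, then the turn about the world's z in rad, then the finger opening in mm, from 0 to 85.4. In form: [x, y, z, twist, hand, x, y, z, twist, hand, ...]. A call has 1 to 12 rows; each row shifts and turns the pose as measured when the row begins; what a row does not reach is not made up. A row lasts 1/12 s, in which the tool goes at most 41.7 mm and 7.16 degrees, less where a joint would pass 70% of its speed; a pose out of reach is approached as far as the arm can. A call with a gripper value outside its range is refused whole. The fingers move at their own pace and stop on an object; FORCE is the grip in N (left out, the last holds). Time passes only in rows, so rows that do not move let the fingers close. It gives the time, the measured TCP pose, the force and the opening at its end, in the units of the state.
- sensors.sense(): the state, without advancing time (a new reading comes with each control period).
- viewer.snapshot(name): name is "scene" or "top" or "wrist"; returns a dict with "frame" (480x640x3 uint8, blue, green, red), "z_map" (480x640 float32, mm along the optical axis (not along the pixel's ray), 0 where there is no reading), "fx", "fy", "cx", "cy" (pixels), "view" (4x4, takes a point from world to camera coordinates). Camera axes: x right, y down, z forward; pixel columns grow to the right and rows downward; lengths in mm; the calibration is good to about 2 mm. A picture is of the moment at which its call begins.
- job.hand_in(): hands the job in, once; it reports no verdict.
The state is a dict: "time": time; "joint_pos": joint angles; "qd": joint speeds; "joint_efforts": joint torques, N m; "tool_pos": TCP position; "tcp_rot": TCP orientation; "ft_force": force on the tool from outside, world axes, zero at the start; "wrist_torque": the same for the moment, N m; "finger_gap": finger opening in mm.
Only numpy, scipy, OpenCV 4.12 (cv2) and the standard library are available. Lean on these libraries where they do the work, as an engineer would, in place of code of your own. Each camera call takes 0.05 s, during which the arm holds its last target.

## Working session

There is one attempt and no reset: what is moved stays moved. The work goes in short steps, Python scripts to look and compute and a shell command to move; the robot and the scene stay as the last step left them, time stands still between calls to the robot, and variables do not carry over. Pictures are saved under pics/ and viewed, and the job is handed in when it is done.

```bash
mkdir -p pics; ls; cat > h.py <<'E'
import numpy as np,cv2
from bench import sensors,viewer,job
def snap(n,tag):
    s=viewer.snapshot(n); cv2.imwrite(f'pics/{tag}.png',s['frame'])
    np.savez(f'pics/{tag}.npz',**{k:np.array(v) for k,v in s.items()}); return s
def load(tag): return np.load(f'pics/{tag}.npz')
def P(s,u,v,z=None):
    if z is None: z=float(s['z_map'][int(v),int(u)])
    c=np.array([(u-s['cx'])/s['fx']*z,(v-s['cy'])/s['fy']*z,z,1]); return (np.linalg.inv(s['view'])@c)[:3]
def cloud(s):
    v,u=np.mgrid[0:480,0:640]; z=s['z_map'].astype(float)
    c=np.stack([(u-s['cx'])/s['fx']*z,(v-s['cy'])/s['fy']*z,z,np.ones_like(z)],-1)
    w=(c@np.linalg.inv(s['view']).T)[...,:3]; w[z==0]=np.nan; return w
def crop(s,u0,v0,u1,v1,k,tag):
    cv2.imwrite(f'pics/{tag}.png',cv2.resize(s['frame'][v0:v1,u0:u1],None,fx=k,fy=k,interpolation=cv2.INTER_CUBIC))
E
python3 - <<'E'
from h import *
for n in('scene','top','wrist'):
    s=snap(n,n+'0'); print(n,np.linalg.inv(s['view']).round(2).tolist(),s['fx'])
print(sensors.sense())
E
```

```text
pics
scene [[0.5, 0.52, -0.69, 1306.1], [0.87, -0.31, 0.39, -354.38], [-0.01, -0.79, -0.61, 793.26], [0.0, 0.0, 0.0, 1.0]] 464.6502346353026
top [[-0.0, -0.99, 0.15, 352.27], [-1.0, 0.0, 0.0, 58.1], [-0.0, -0.15, -0.99, 1315.3], [0.0, 0.0, 0.0, 1.0]] 540.4994887689318
wrist [[0.31, 0.91, 0.27, 118.3], [0.95, -0.3, -0.09, 591.88], [-0.0, 0.28, -0.96, 372.75], [0.0, 0.0, 0.0, 1.0]] 383.3782881388898
{'time': 0.15, 'joint_pos': array([ 6.68419073e+01,  7.50662829e+00,  8.53152023e+01,  3.67241054e-04,
        8.72615218e+01, -4.89339924e+00]), 'qd': array([-0.1186935 , -0.18583613, -0.10442154,  0.02265299,  0.00400669,
       -0.02959068]), 'joint_efforts': array([ 9.17466532e-04, -5.70063829e+01, -5.01159561e+01, -2.09382915e-04,
        9.65223560e-03,  2.98296061e-05]), 'tool_pos': array([187.85679496, 569.38618408, 230.46773876]), 'tcp_rot': array([-1.79916983e+02, -7.47559282e-03,  1.61735283e+02]), 'ft_force': array([-0.3018108 , -0.01526918,  0.1343439 ]), 'wrist_torque': array([-0.03569347,  0.0174801 , -0.00421886]), 'finger_gap': 85.55473551715684}
```

View pics/scene0.png

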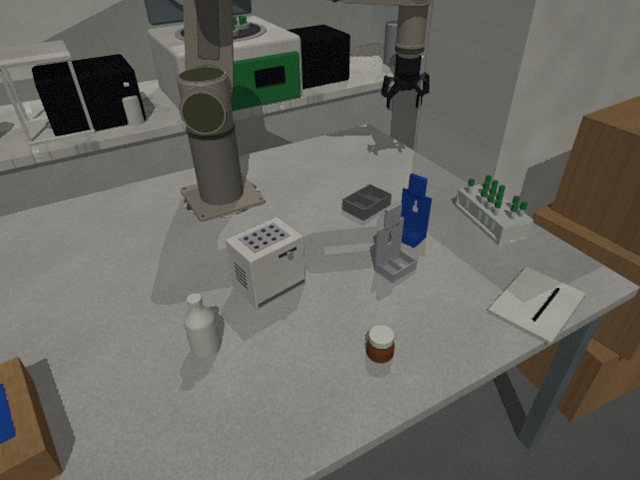

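View pics/top0.png

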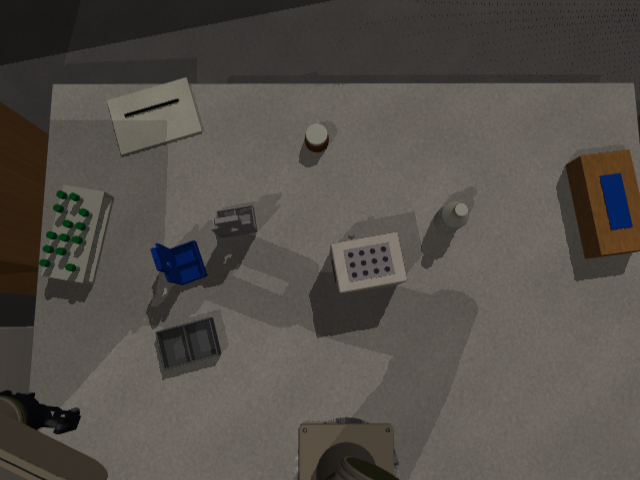

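```bash
python3 - <<'E'
from h import *
s=load('scene0')
crop(s,340,160,450,290,5,'c1'); crop(s,215,210,315,310,6,'c2')
s=load('top0'); crop(s,140,180,280,300,5,'c3');crop(s,320,220,420,300,7,'c4')
E
```

```text
(no output)
```

View pics/c1.png

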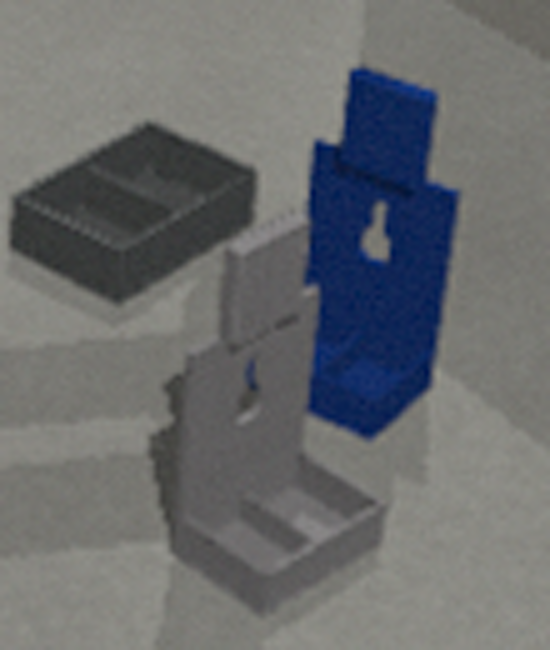

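View pics/c2.png

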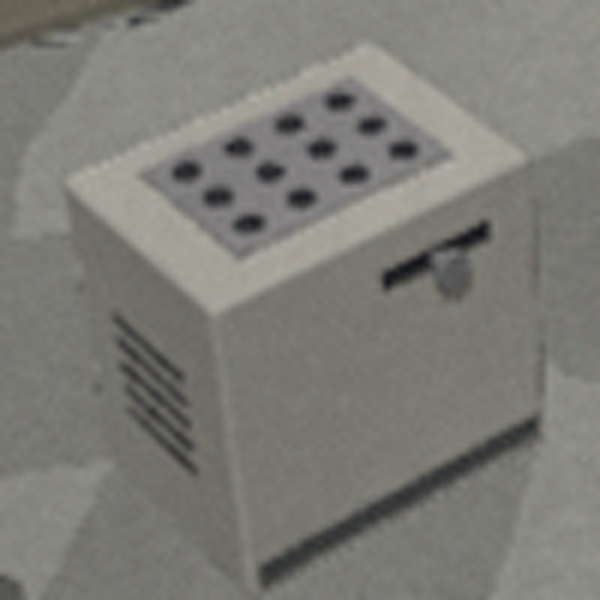

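View pics/c3.png

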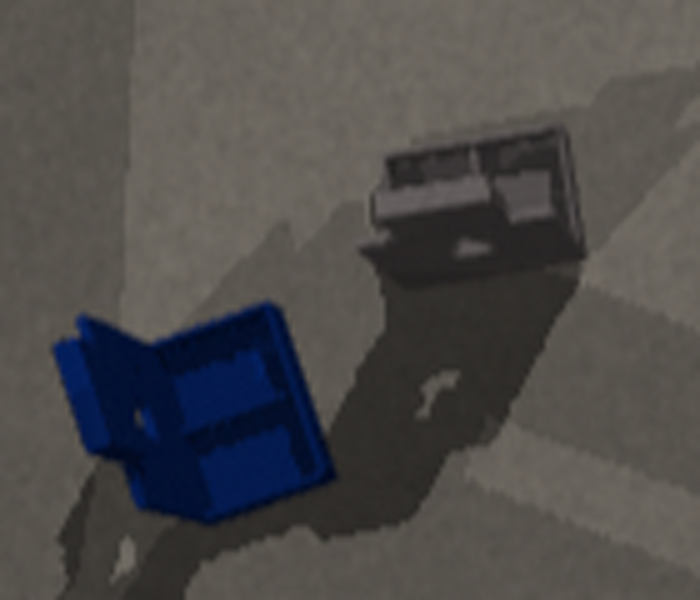

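View pics/c4.png

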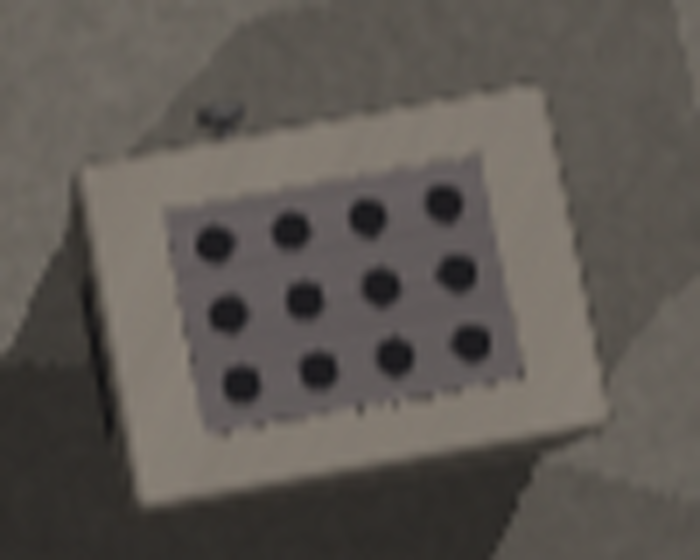

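```bash
python3 - <<'E'
from h import *
from scipy.spatial import cKDTree
for n in('scene','top'):
    s=load(n+'0'); w=cloud(s)
    print('=====',n)
    # heater top
    box={'scene':(215,205,315,310),'top':(310,215,420,305)}[n]
    sub=w[box[1]:box[3],box[0]:box[2]].reshape(-1,3); 
    t=sub[(abs(sub[:,2]-150)<6)]
    print('top',len(t),np.median(t,0)); r=cv2.minAreaRect(t[:,:2].astype(np.float32)); print(r)
    box={'scene':(370,200,420,285),'top':(205,195,262,250)}[n]
    sub=w[box[1]:box[3],box[0]:box[2]].reshape(-1,3)
    b=s['frame'][box[1]:box[3],box[0]:box[2]].reshape(-1,3).astype(int)
    ok=(sub[:,2]>8)&(b[:,0]-b[:,2]<30); sub=sub[ok]
    print('zmax',np.nanmax(sub[:,2]))
    t=sub[abs(sub[:,2]-185)<5]; print('tabtop',len(t),t.mean(0) if len(t) else '', cv2.minAreaRect(t[:,:2].astype(np.float32)))
    t=sub[(sub[:,2]>140)]; print('tab',len(t),cv2.minAreaRect(t[:,:2].astype(np.float32)))
    t=sub[(sub[:,2]>10)]; print('all',len(t),cv2.minAreaRect(t[:,:2].astype(np.float32)))
s=load('scene0'); w=cloud(s)
# far face: points in region
sub=w[255:295,258:303].reshape(-1,3); sub=sub[(sub[:,2]>20)&(sub[:,2]<110)]
c=np.median(sub,0)
for i in range(5):
    c=sub.mean(0);U,S,V=np.linalg.svd(sub-c);d=(sub-c)@V[2];sub=sub[abs(d)<2.5*d.std()]
n=V[2]*np.sign(V[2][0]);print('face n',n,'c',c,'yaw',np.degrees(np.arctan2(n[1],n[0])),d.std())
print(w[255,291],w[254:258,289:293,:].tolist())
# caddy plate front
sub=w[238:262,378:402].reshape(-1,3); sub=sub[(sub[:,2]>40)&(sub[:,2]<125)]
for i in range(6):
    c=sub.mean(0);U,S,V=np.linalg.svd(sub-c);d=(sub-c)@V[2];sub=sub[abs(d)<2*d.std()+.5]
n=V[2]*np.sign(V[2][0]);print('plate n',n,'c',c,'yaw',np.degrees(np.arctan2(n[1],n[0])),d.std(),len(sub))
sub=w[202:235,380:404].reshape(-1,3); sub=sub[(sub[:,2]>140)&(sub[:,2]<180)]
for i in range(6):
    c=sub.mean(0);U,S,V=np.linalg.svd(sub-c);d=(sub-c)@V[2];sub=sub[abs(d)<2*d.std()+.5]
n=V[2]*np.sign(V[2][0]);print('tab n',n,'c',c,'yaw',np.degrees(np.arctan2(n[1],n[0])),d.std(),len(sub))
E
```

```text
===== scene
top 1911 [482.00754913 -51.23935956 152.57966461]
((472.6817626953125, -44.917747497558594), (115.15531158447266, 151.62001037597656), 10.838826179504395)
zmax 189.4054354529834
tabtop 86 [562.4891748  257.46139805 185.13876928] ((561.0220947265625, 258.4247741699219), (14.523378372192383, 52.927494049072266), 7.735186576843262)
tab 307 ((561.04150390625, 258.84686279296875), (14.845611572265625, 53.78492736816406), 7.973977088928223)
all 1864 ((477.00238037109375, 339.3316650390625), (124.83536529541016, 371.7459411621094), 58.67454147338867)
===== top
top 3428 [470.11391248 -45.11730613 150.51307375]
((471.58392333984375, -45.907257080078125), (110.02227020263672, 150.1056671142578), 10.061582565307617)
zmax 191.99328313788146
tabtop 128 [559.37953413 258.52716897 184.55415281] ((559.6032104492188, 259.33380126953125), (12.332714080810547, 49.287628173828125), 9.251053810119629)
tab 229 ((559.4014282226562, 258.8329162597656), (12.893576622009277, 50.2062873840332), 9.290383338928223)
all 826 ((585.6396484375, 263.18817138671875), (67.61344146728516, 90.75882720947266),
[... 736 characters left out ...]
891], [535.9726835996706, -11.50433262387304, 127.1015845609121], [533.0491500267859, -7.679200258157664, 123.54157659699456], [534.2374080112709, -5.684899949635167, 123.53832712217695]], [[535.0981808703896, -13.813868345020751, 124.49772662408566], [536.7373304702239, -12.03026306742754, 124.89042747424571], [533.3315031551369, -7.988468056819158, 120.89495468121027], [522.2727277431052, -0.461316566339633, 110.21832340526146]]]
plate n [ 0.98581791  0.16776193 -0.00435649] c [559.29541107 253.67063476  67.94237829] yaw 9.65781066137263 1.1143719633569316 337
tab n [ 0.98772752  0.15618288 -0.00112176] c [565.83113672 258.54969399 160.38024586] yaw 8.985411558991888 1.1680247513834225 190
```

The aluminium (grey) caddy is the grey one at scene (392,245) and top (235,220). The blue lookalike is at scene (415,215) and top (180,262) and isn't meant. The enlarged crop c1 confirms this: grey plate, keyhole, tab and tray. The screw head shows at scene (290,255), and the heater yaw is about 10°.

```bash
python3 -m pendant '[31,-26,1,-0.09,60,31,-26,1,-0.09,60,31,-26,1,-0.09,60,31,-26,1,-0.09,60,31,-26,1,-0.09,60,31,-26,1,-0.09,60,31,-26,1,-0.09,60,31,-26,1,-0.09,60,31,-26,1,-0.09,60,31,-26,1,-0.09,60,31,-26,0,-0.09,60,0,0,0,0,60]'
```

```text
time: 1.15
tool_pos: [533.2, 269.2, 236.2]
tcp_rot: [-179.7, -0.0, 102.7]
ft_force: [-0.0, 0.7, -0.7]
finger_gap: 60.1
```

```bash
python3 -m pendant '[14,-5,0,-0.03,60,13,-5,0,-0.024,60,0,0,0,0,60,0,0,0,0,60]'; python3 - <<'E'
from h import *
s=snap('wrist','w1'); print(sensors.sense()['tool_pos'],sensors.sense()['tcp_rot'],sensors.sense()['finger_gap'])
s=snap('top','t1'); crop(s,140,150,340,300,4,'t1c')
E
```

```text
time: 1.48
tool_pos: [562.7, 254.7, 234.1]
tcp_rot: [-179.5, -0.0, 99.1]
ft_force: [-0.0, 1.1, -0.7]
finger_gap: 60.3
[562.46665882 254.81202514 233.99012276] [-1.79491863e+02 -5.98682081e-03  9.91061284e+01] 59.956020757933466
```

View pics/w1.png

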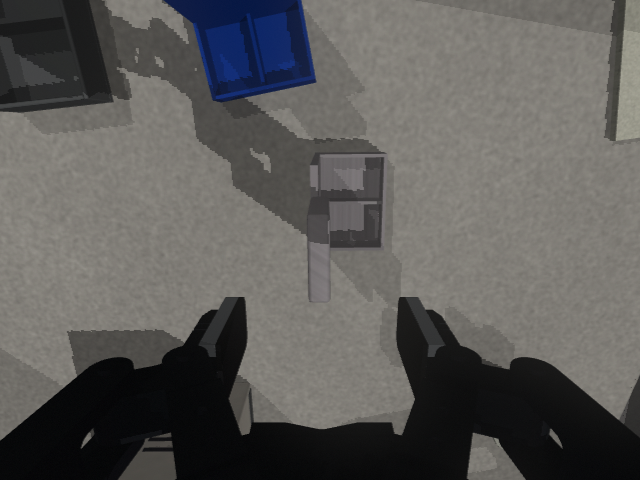

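```bash
python3 - <<'E'
from h import *
s=load('w1'); w=cloud(s); sub=w[190:310,295:345].reshape(-1,3); t=sub[(abs(sub[:,2]-185)<6)]
print(len(t),t.mean(0),cv2.minAreaRect(t[:,:2].astype(np.float32)))
E
```

```text
1990 [558.89796454 261.03631424 184.45752015] ((558.9693603515625, 259.4032897949219), (11.649662971496582, 50.06929397583008), 9.292547225952148)
```

```bash
python3 -m pendant '[-3,4.5,-10,0,60,0,0,-20,0,60,0,0,-20,0,60,0,0,-20,0,60,0,0,-10,0,60,0,0,0,0,60,0,0,0,0,60]'; python3 -c "
from h import *
snap('wrist','w2')"
```

```text
time: 2.17
tool_pos: [552.7, 266.1, 150.0]
tcp_rot: [-179.6, -0.1, 99.7]
ft_force: [-0.3, -0.9, 1.4]
finger_gap: 59.4
```

View pics/w2.png

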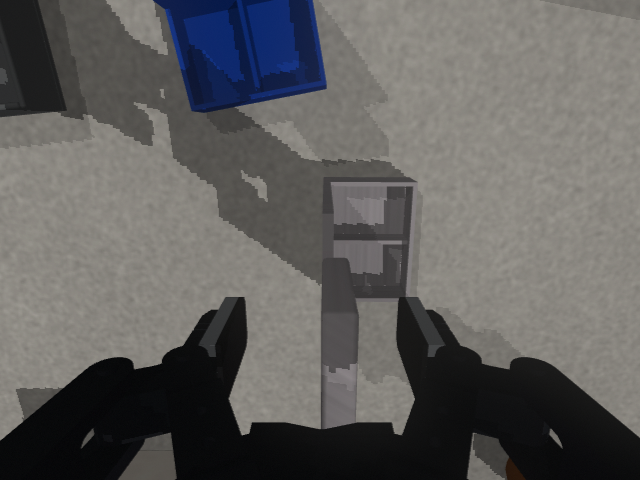

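```bash
python3 -m pendant '[5,-5.5,0,-0.006,60,0,0,0,0,60,0,0,0,0,60]'; python3 -m pendant '[0,0,0,0,60]'
```

```text
time: 2.47
tool_pos: [559.5, 261.1, 153.5]
tcp_rot: [-179.8, -0.2, 99.4]
ft_force: [0.1, 0.8, -0.4]
finger_gap: 59.6
time: 2.55
tool_pos: [560.2, 261.1, 154.5]
tcp_rot: [-179.9, -0.2, 99.4]
ft_force: [-0.2, -0.3, 0.0]
finger_gap: 60.1
```

```bash
python3 -m pendant '[-0.5,-1,-5,0,60,0,0,-1,0,60,0,0,0,0,60]'; python3 -m pendant '[0,0,0,0,60]';  python3 -m pendant '[0,0,0,0,60]'
```

```text
time: 2.8
tool_pos: [561.1, 260.1, 150.0]
tcp_rot: [179.9, -0.2, 99.3]
ft_force: [-0.2, 0.6, -0.2]
finger_gap: 60.3
time: 2.88
tool_pos: [561.0, 260.0, 149.8]
tcp_rot: [179.9, -0.2, 99.3]
ft_force: [0.1, -0.6, -0.5]
finger_gap: 60.2
time: 2.97
tool_pos: [561.0, 259.9, 149.7]
tcp_rot: [179.9, -0.2, 99.3]
ft_force: [-0.7, -0.0, -0.6]
finger_gap: 60.3
```

Now I'll close gently, moving -1.5 mm in x first.

```bash
python3 -m pendant '[-1.5,0,0,0,40,0,0,0,0,25,0,0,0,0,18,0,0,0,0,15,0,0,0,0,12,0,0,0,0,8,0,0,0,0,8]' 30; python3 -m pendant '[0,0,0,0,5,0,0,0,0,5]' 60;python3 -c "
from h import *
snap('wrist','w3');s=snap('scene','s3');crop(s,330,100,470,290,3,'s3c')"
```

```text
time: 3.55
tool_pos: [559.2, 260.0, 149.7]
tcp_rot: [179.9, -0.2, 99.4]
ft_force: [0.2, -0.7, -0.4]
finger_gap: 11.4
time: 3.72
tool_pos: [559.2, 260.0, 149.7]
tcp_rot: [179.9, -0.2, 99.3]
ft_force: [-0.4, -0.6, 0.8]
finger_gap: 11.0
```

View pics/s3c.png

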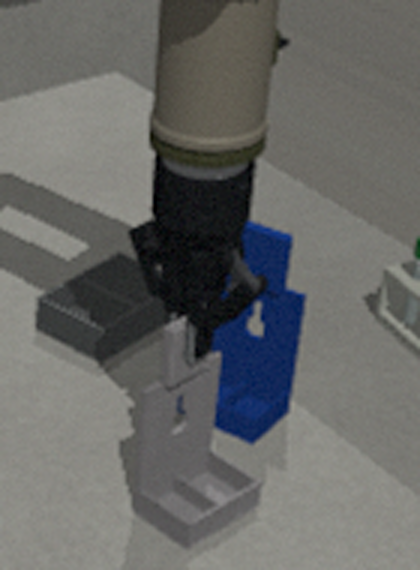

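```bash
python3 - <<'E'
from h import *
n=np.array([.9848,.1736,0]);t=np.array([-.1736,.9848,0])
def ray(s,u,v,nn,d):
    T=np.linalg.inv(s['view']);o=T[:3,3];r=T[:3,:3]@np.array([(u-s['cx'])/s['fx'],(v-s['cy'])/s['fy'],1]);return o+r*(d-nn@o)/(nn@r)
s=load('scene0')
p=ray(s,290.8,255.8,n,511.2+13);print('scene head',p,t@p)
for uv in((279.2,257.2),(296.5,247.8)):
    p=ray(s,*uv,n,511.2);print('slot ends',p,t@p)
s=load('top0'); p=ray(s,351.4,236.5,np.array([0,0,1.]),131);print('top head',p,t@p,n@p)
crop(s,335,225,375,255,16,'c5'); crop(load('scene0'),270,235,310,270,16,'c6')
E
```

```text
scene head [533.78524117  -8.47756628 124.96213989] -101.01382513543346
slot ends [525.08101804 -33.98494568 125.31226611] -124.6224392418763
slot ends [516.36502629  15.45922873 127.39119154] -74.4167201100273
top head [528.59792411 -10.85909038 131.        ] -102.45863182775854 518.6780975762464
```

View pics/c5.png

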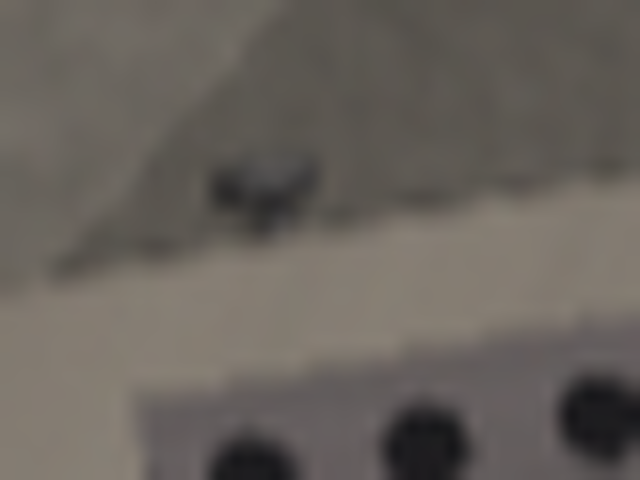

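View pics/c6.png

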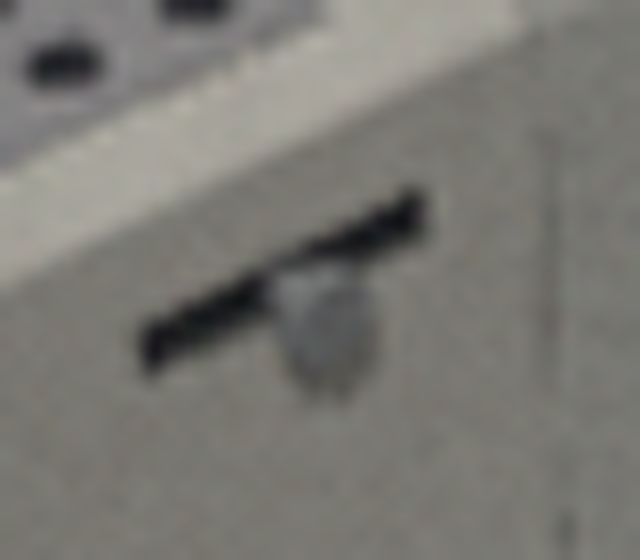

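```bash
python3 -m pendant '[0,0,8,0,5,0,0,14,0,5,0,0,14,0,5,0,0,12,0,5,0,0,2,0,5,0,0,0,0,5,0,0,0,0,5]'; python3 -c "
from h import *
s=snap('wrist','w4')"
```

```text
time: 4.4
tool_pos: [557.5, 259.5, 203.5]
tcp_rot: [-179.8, -0.2, 99.4]
ft_force: [-0.6, 0.7, -3.5]
finger_gap: 11.3
```

View pics/w4.png

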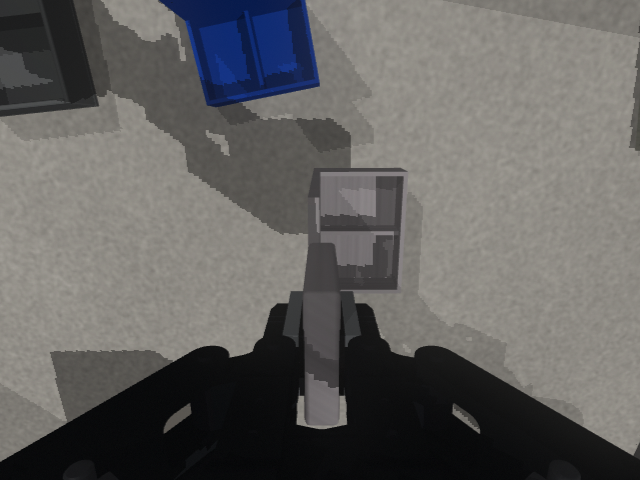

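```bash
python3 -m pendant '[0,-10,0,0.001,5,0,-22,0,0.001,5,0,-24,0,0.001,5,0,-24,0,0.001,5,0,-24,0,0.001,5,0,-24,0,0.001,5,1,-24,0,0.001,5,1,-24,0,0.001,5,1,-20,0,0,5,1,-10,0,0,5,0,0,0,0,5,0,0,0,0,5]'
```

```text
time: 5.45
tool_pos: [553.4, 38.3, 193.1]
tcp_rot: [-178.9, -0.1, 99.9]
ft_force: [0.3, 0.9, -3.5]
finger_gap: 11.0
```

```bash
python3 -m pendant '[4,-8,4,0.001,5,3,-12,3,0.001,5,1,-12,1,0,5,0,-6,0,0,5,0,0,0,0,5,0,0,0,0,5,0,0,0,0,5]';python3 -m pendant '[0,0,0,0,5]'
```

```text
time: 6.03
tool_pos: [562.4, -0.7, 201.8]
tcp_rot: [-178.9, -0.2, 100.3]
ft_force: [-0.2, 0.3, -3.9]
finger_gap: 11.0
time: 6.12
tool_pos: [562.3, -0.5, 201.7]
tcp_rot: [-178.9, -0.2, 100.3]
ft_force: [0.1, 0.5, -3.9]
finger_gap: 11.4
```

```bash
python3 - <<'E'
from h import *
s=snap('scene','s5');crop(s,230,160,350,300,5,'s5c');s=snap('top','t5');crop(s,310,180,410,280,6,'t5c')
print(sensors.sense()['tool_pos'],sensors.sense()['tcp_rot'])
E
```

```text
[ 5.62298959e+02 -3.17904072e-01  2.01679721e+02] [-178.92925323   -0.19758196  100.28760002]
```

View pics/s5c.png

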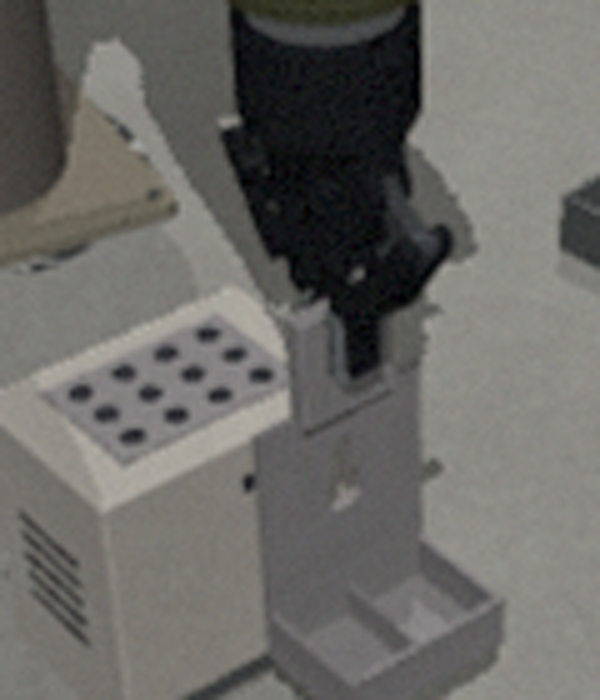

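View pics/t5c.png

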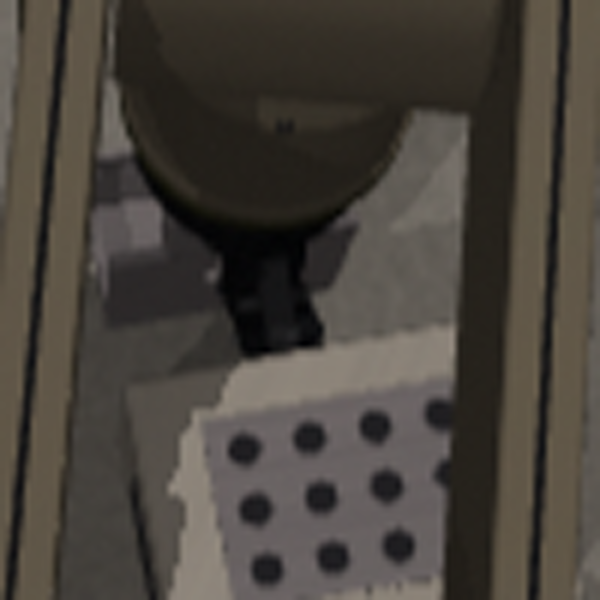

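```bash
python3 - <<'E'
from h import *
s=load('s5');crop(s,275,210,335,265,13,'s5d');crop(s,275,260,335,305,13,'s5e')
E
```

```text
(no output)
```

View pics/s5d.png

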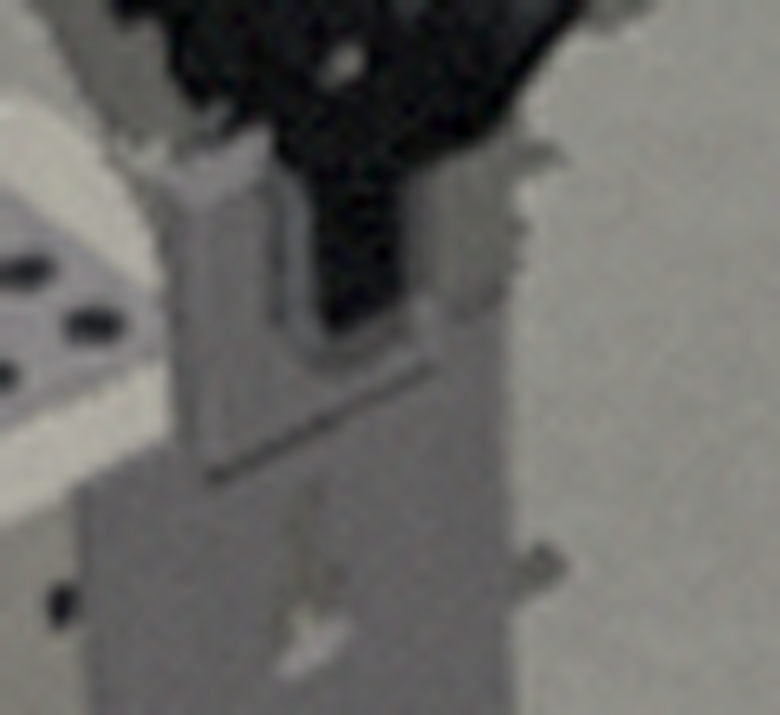

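View pics/s5e.png

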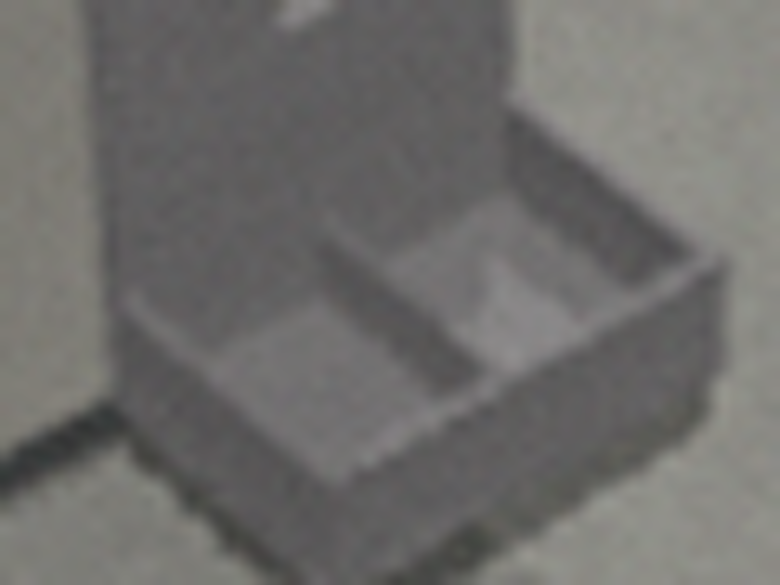

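```bash
cat > fit.py <<'E'
from h import *
from scipy.optimize import least_squares
from scipy.spatial.transform import Rotation as Ro
def proj(s,X):
    c=np.c_[X,np.ones(len(X))]@s['view'].T; return np.c_[c[:,0]/c[:,2]*s['fx']+s['cx'],c[:,1]/c[:,2]*s['fy']+s['cy']]
def fitpose(s,X,uv,x0):
    f=lambda p:(proj(s,Ro.from_euler('xyz',p[3:],degrees=True).apply(X)+p[:3])-uv).ravel()
    def g(p): return np.r_[f(p),(p[3:]-[0,0,10])/3]
    r=least_squares(g,x0,loss='soft_l1'); return r.x,f(r.x).reshape(-1,2)
n=np.array([.9848,.1736,0]);t=np.array([-.1736,.9848,0])
E
python3 - <<'E'
from fit import *
s=load('s5')
d=[(12,-25,129,205,485,0),(12,-25,185,190,205,0),(12,25,129,432,365,0),(5,-45,131,80,490,0),(5,45,131,505,300,0),(65,-45,28,335,485,1),(65,45,28,722,258,1),(5,45,28,515,105,1),(5,-45,28,125,290,1)]
X=np.array([q[:3] for q in d],float); uv=np.array([[275+q[3]/13-.46,(260 if q[5] else 210)+q[4]/13-.46] for q in d])
p,r=fitpose(s,X,uv,[540,-3,50,0,0,10]); print(p.round(2));print(r.round(2).tolist())
o=p[:3];print('n-511.2',n@o-511.2,'t',t@o)
R=Ro.from_euler('xyz',p[3:],degrees=True)
e=R.apply([[0,0,80],[6,0,168]])+o;print(e,e@t,e@n-511.2)
# heater fit
h=[(0,-75,150,215,310,0),(0,75,150,525,158,0),(-110,-75,150,68,185,0),(-110,75,150,370,42,0),(0,-75,0,255,590,0)]
s=load('scene0');X=np.array([q[:3] for q in h],float);uv=np.array([[215+q[3]/6-.42,210+q[4]/6-.42] for q in h])
p,r=fitpose(s,X,uv,[525,-36,0,0,0,10]); print('heater',p.round(2),r.round(2).tolist(),n@p[:3],t@p[:3])
# screw
T=np.linalg.inv(s['view']);O=T[:3,3]
for u,v in((270+325/16-.47,235+332/16-.47),):
    rr=T[:3,:3]@np.array([(u-s['cx'])/s['fx'],(v-s['cy'])/s['fy'],1]);q=O+rr*(n@p[:3]+13-n@O)/(n@rr);print('screw',q,t@q)
E
```

```text
[ 5.4108e+02  3.9600e+00  4.1440e+01 -4.7000e-01 -4.0000e-01  9.7800e+00]
[[0.1, -0.51], [-0.17, 0.06], [0.41, 0.15], [0.45, 0.47], [-0.27, -0.22], [-0.62, -0.41], [0.09, 0.07], [0.04, -0.47], [-0.07, 1.18]]
n-511.2 22.342219332942193 t -90.03310360749282
[[540.41855045   4.51441923 121.43431816]
 [545.6042667    6.14495442 209.47095657]] [-89.37086031 -88.66534959] [21.78789166 27.17784594]
heater [ 4.8806e+02 -2.1160e+01 -2.7340e+01  4.2000e-01  1.1000e-01  9.9800e+00] [[-0.02, 0.22], [0.01, -0.07], [-0.11, -0.59], [-0.1, 0.39], [0.22, 0.0]] 476.9685320567205 -105.56888775558966
screw [496.51035651   5.78993646  95.30653509] -80.49226846441918
```

```bash
python3 - <<'E'
from fit import *
s=load('scene0')
print([s[k] for k in('fx','fy','cx','cy')])
h=np.array([(0,-75,150),(0,75,150),(-110,-75,150),(-110,75,150),(0,-75,0)],float)
X=Ro.from_euler('z',10,degrees=True).apply(h)+[525.7,-36.4,0]
q=proj(s,X);print(((q-[215,210]+.42)*6).round(0).tolist())
E
```

```text
[array(464.65023464), array(464.65023464), array(324.11516732), array(248.12044583)]
[[210.0, 320.0], [534.0, 161.0], [56.0, 184.0], [372.0, 43.0], [252.0, 612.0]]
```

```bash
cat >> fit.py <<'E'
def overlay(s,segs,box,k,tag):
    u0,v0,u1,v1=box;im=cv2.resize(s['frame'][v0:v1,u0:u1],None,fx=k,fy=k,interpolation=cv2.INTER_CUBIC)
    for a,b,col in segs:
        q=(proj(s,np.array([a,b]))-[u0,v0]+.5)*k-.5
        cv2.line(im,*[tuple(int(round(z*16)) for z in w) for w in q],col,1,cv2.LINE_AA,4)
    cv2.imwrite(f'pics/{tag}.png',im)
def boxseg(R,o,lo,hi,col):
    import itertools
    C=np.array(list(itertools.product(*zip(lo,hi))),float);W=R.apply(C)+o
    return [(W[i],W[j],col) for i in range(8) for j in range(i) if (C[i]!=C[j]).sum()==1]
def circ(R,o,c,r,col,m=24):
    a=np.linspace(0,2*np.pi,m+1);W=R.apply(np.c_[np.full(m+1,c[0]),c[1]+r*np.cos(a),c[2]+r*np.sin(a)])+o
    return [(W[i],W[i+1],col) for i in range(m)]
E
python3 - <<'E'
from fit import *
s=load('scene0');R=Ro.from_euler('z',10,degrees=True);o=np.array([525.7,-36.4,0])
overlay(s,boxseg(R,o,(-110,-75,0),(0,75,150),(0,0,255))+circ(R,o,(13,25.5,125),7.5,(0,255,0)),(215,205,325,320),6,'o1')
E
```

```text
(no output)
```

View pics/o1.png

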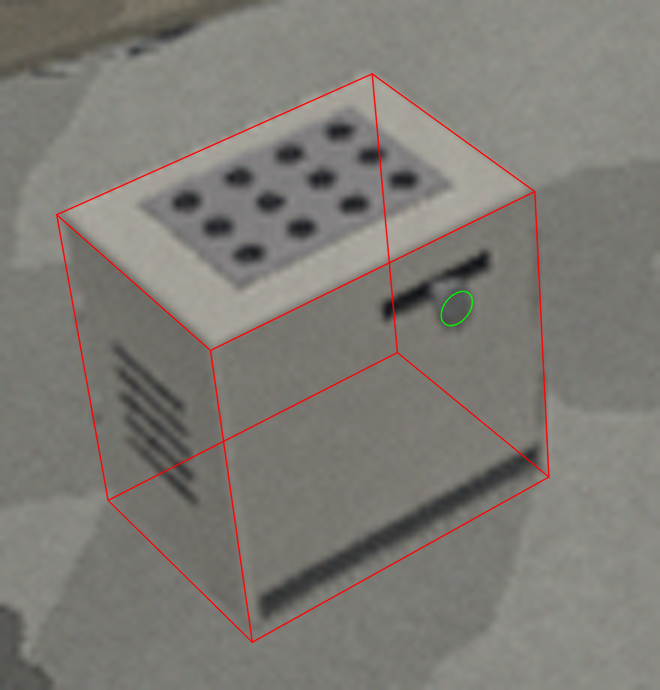

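```bash
python3 - <<'E'
from fit import *
s=load('scene0');R=Ro.from_euler('z',10,degrees=True);o=np.array([525.7,-36.4,0])
overlay(s,boxseg(R,o,(-.1,1,123),(0,53,127),(0,0,255))+circ(R,o,(13,25,125),7.5,(0,255,0)),(270,235,310,270),18,'o2')
overlay(s,boxseg(R,o,(-110,-75,0),(0,75,150),(0,0,255)),(270,235,310,270),18,'o3')
p=np.array([541.08,3.96,41.44]);
s=load('s5')
# guess caddy pose from tool
tp=np.array([562.3,-.32,201.7]);Rc=Ro.from_euler('xyz',[0,0,10.2],degrees=True)
def cad(o,Rc):
    return boxseg(Rc,o,(0,-45,0),(5,45,131),(0,0,255))+boxseg(Rc,o,(0,-25,129),(12,25,185),(0,255,0))+boxseg(Rc,o,(5,-45,0),(65,45,28),(255,0,0))
o=tp-Rc.apply([6,-.3,0])-[0,0,149.7];print(o)
overlay(s,cad(o,Rc),(270,205,345,310),7,'o4')
E
```

```text
[556.34170093  -1.08724976  52.        ]
```

View pics/o2.png

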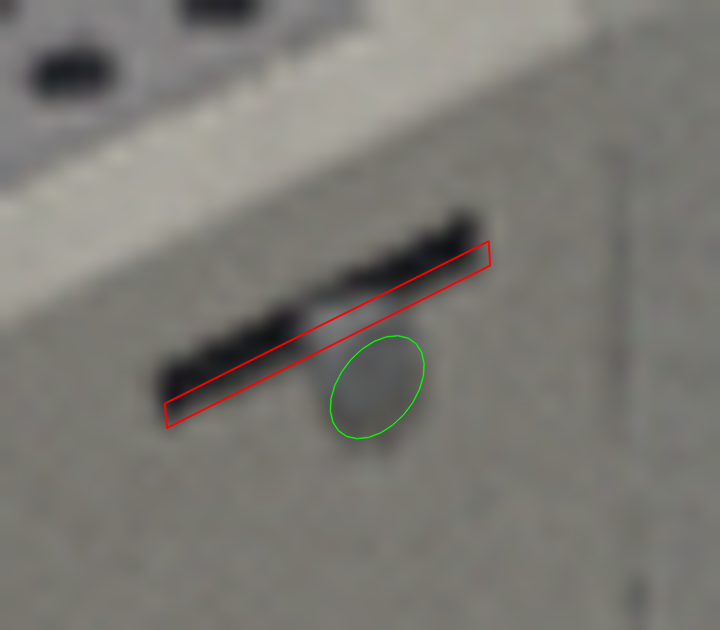

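View pics/o4.png

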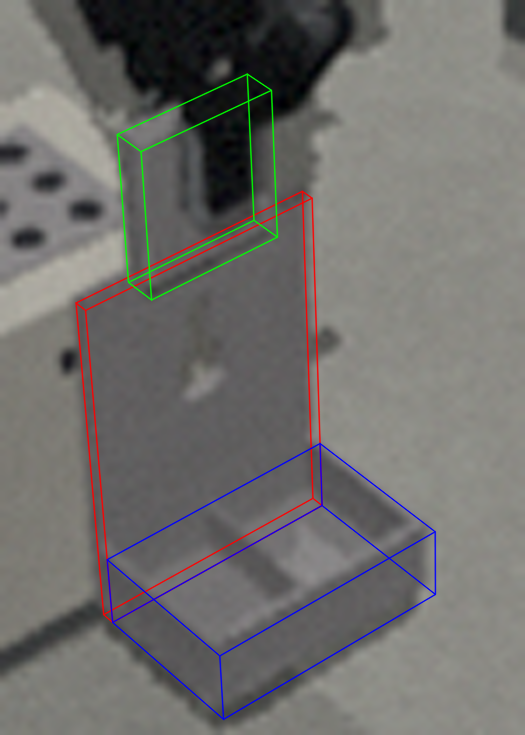

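```bash
python3 - <<'E'
from h import *
s=snap('wrist','w5')
E
```

```text
(no output)
```

View pics/w5.png

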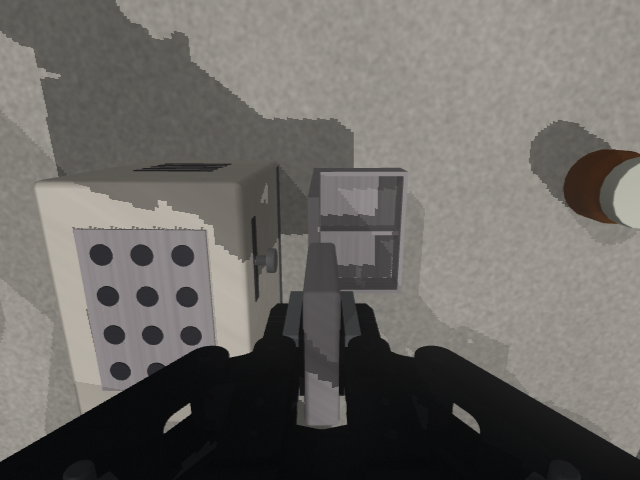

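```bash
python3 - <<'E'
from fit import *
s=load('w5');w=cloud(s)
sub=w[235:345,295:345].reshape(-1,3);print(np.nanmax(sub[:,2]))
tt=sub[abs(sub[:,2]-237)<5];print('tabtop',len(tt),tt[:,2].mean());r=cv2.minAreaRect(tt[:,:2].astype(np.float32));print(r)
sub=w[420:430,300:345].reshape(-1,3);tt=w[230:430,295:345].reshape(-1,3);tt=tt[tt[:,2]>229];r=cv2.minAreaRect(tt[:,:2].astype(np.float32));print('tab',r,t@np.r_[r[0],0],n@np.r_[r[0],0])
for v in range(246,278,3): print(v,[tuple(w[v,u].round(1)) for u in (256,260,264,268,272,276)])
hs=w[160:400,40:250].reshape(-1,3);hs=hs[abs(hs[:,2]-150)<4];print('htop',len(hs),hs.mean(0),cv2.minAreaRect(hs[:,:2].astype(np.float32)))
crop(s,235,150,325,290,5,'w5c')
E
```

```text
244.9594640249401
tabtop 2415 236.35723090087697
((558.616455078125, 14.32528305053711), (15.947174072265625, 19.18448829650879), 12.495054244995117)
tab ((561.5279541015625, -0.873687744140625), (16.197011947631836, 50.461029052734375), 10.32441234588623) -98.34166052246094 552.841057006836
246 [(np.float64(520.3), np.float64(-4.1), np.float64(122.0)), (np.float64(520.5), np.float64(-9.5), np.float64(104.7)), (np.float64(521.4), np.float64(-13.7), np.float64(90.7)), (np.float64(522.2), np.float64(-19.0), np.float64(73.1)), (np.float64(523.2), np.float64(-25.2), np.float64(52.4)), (np.float64(524.4), np.float64(-31.8), np.float64(30.5))]
249 [(np.float64(520.5), np.float64(-6.1), np.float64(121.7)), (np.float64(520.8), np.float64(-11.5), np.float64(104.8)), (np.float64(521.7), np.float64(-15.8), np.float64(90.7)), (np.float64(528.1), np.float64(-3.5), np.float64(125.4)), (np.float64(530.5), np.float64(-3.0), np.float64(125.7)), (np.float64(532.5), np.float64(-4.2), np.float64(120.7))]
252 [(np.float64(520.8), np.float64(-8.0), np.float64(121.7)), (np.float64(521.0), np.float64(-13.5)
[... 2543 characters left out ...]
1.9), np.float64(94.6)), (np.float64(525.5), np.float64(-38.8), np.float64(76.5)), (np.float64(526.9), np.float64(-45.8), np.float64(57.7)), (np.float64(528.4), np.float64(-54.2), np.float64(35.5))]
276 [(np.float64(523.3), np.float64(-22.0), np.float64(125.7)), (np.float64(523.8), np.float64(-28.4), np.float64(109.4)), (np.float64(524.9), np.float64(-33.8), np.float64(95.3)), (np.float64(526.0), np.float64(-40.6), np.float64(77.8)), (np.float64(527.3), np.float64(-48.0), np.float64(58.5)), (np.float64(528.8), np.float64(-56.8), np.float64(35.8))]
htop 36974 [466.2214031  -23.61662732 150.34821987] ((469.9220886230469, -37.66943359375), (109.9716796875, 133.9037322998047), 9.927239418029785)
```

View pics/w5c.png

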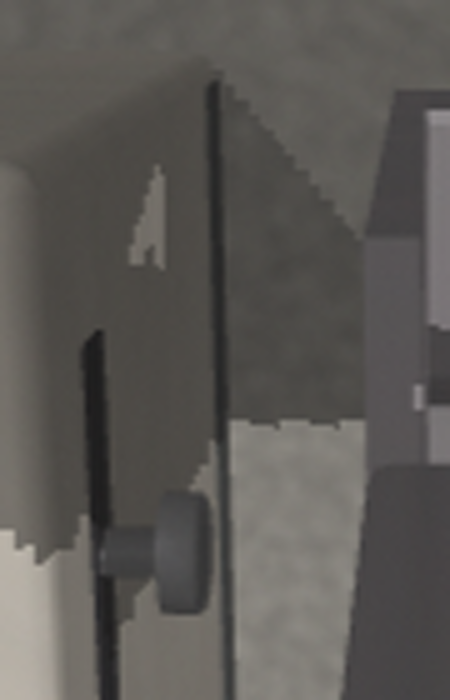

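```bash
python3 -m pendant '[8,0,0,0,5,8,0,0,0,5,8,0,0,0,5,0,0,0,0,5,0,0,0,0,5]'; python3 -m pendant '[-4,-2,0,0,5,-4,-1,0,0,5,-4,0,0,0,5,-4,0,0,0,5,-4,0,0,0,5,0,0,0,0,5,0,0,0,0,5]'
```

```text
time: 6.68
tool_pos: [589.2, 0.6, 201.6]
tcp_rot: [-179.0, -0.2, 100.4]
ft_force: [-0.4, 0.4, -4.0]
finger_gap: 11.5
time: 7.27
tool_pos: [566.1, -2.8, 201.1]
tcp_rot: [-178.9, -0.2, 100.4]
ft_force: [-0.3, -0.5, -2.7]
finger_gap: 11.2
```

```bash
python3 -m pendant '[0,25,0,0,5,0,25,0,0,5,0,25,0,0,5,0,0,0,0,5,0,0,0,0,5,0,0,0,0,5]'; python3 -m pendant '[0,-10,0,0,5,0,-10,0,0,5,0,-10,0,0,5,0,-10,0,0,5,0,-10,0,0,5,0,-10,0,0,5,0,-10,0,0,5,0,0,0,0,5,0,0,0,0,5]'
```

```text
time: 7.77
tool_pos: [566.1, 74.2, 202.2]
tcp_rot: [-179.0, -0.2, 100.2]
ft_force: [0.1, 0.3, -3.0]
finger_gap: 11.2
time: 8.52
tool_pos: [565.7, -9.2, 202.2]
tcp_rot: [-179.0, -0.1, 99.9]
ft_force: [-0.2, 0.6, -3.0]
finger_gap: 11.0
```

```bash
python3 -m pendant '[-4,1.5,-2,0,5,-4,1.5,-2,0,5,-2,0.5,-2,0,5,0,0,0,0,5,0,0,0,0,5,0,0,0,0,5]'; cat > st.py <<'E'
from fit import *
q=sensors.sense();p=q['tool_pos'];print('n',(n@p).round(2),'t',(t@p).round(2),'z',p[2].round(2),q['tcp_rot'].round(2),'F n,t,z',(q['ft_force']@n).round(1),(q['ft_force']@t).round(1),q['ft_force'][2].round(1),q['wrist_torque'].round(2),q['time'],q['finger_gap'].round(1))
E
python3 st.py
```

```text
time: 9.02
tool_pos: [554.1, -3.5, 195.2]
tcp_rot: [-179.0, -0.1, 100.0]
ft_force: [-0.0, 0.3, -3.9]
finger_gap: 11.6Traceback (most recent call last):
  File "st.py", line 2, in <module>
    q=sensors.sense();p=q['tool_pos'];print('n',(n@p).round(2),'t',(t@p).round(2),'z',p[2].round(2),q['tcp_rot'].round(2),'F n,t,z',(q['ft_force']@n).round(1),(q['ft_force']@t).round(1),q['ft_force'][2].round(1),q['wrist_torque'].round(2),q['time'],q['finger_gap'].round(1))
                                                                                                                                                                                                                                                         ^^^^^^^^^^^^^^^^^^^^^
AttributeError: 'float' object has no attribute 'round'
```

```bash
sed -i "s/q\['finger_gap'\].round(1)/q['finger_gap']/" st.py; python3 -m pendant '[0.2,-1,0,0,5,0.2,-1,0.2,0,5,0,0,0,0,5,0,0,0,0,5]'; python3 st.py; python3 - <<'E'
from fit import *
s=snap('wrist','w6');w=cloud(s);tt=w[230:430,295:345].reshape(-1,3);tt=tt[tt[:,2]>222];r=cv2.minAreaRect(tt[:,:2].astype(np.float32));print('tab',r,t@np.r_[r[0],0],n@np.r_[r[0],0],tt[:,2].mean())
crop(s,235,150,345,290,5,'w6c')
s=snap('scene','s6');crop(s,260,210,330,300,8,'s6c')
E
```

```text
time: 9.35
tool_pos: [554.9, -5.0, 195.7]
tcp_rot: [-179.0, -0.1, 100.0]
ft_force: [-0.3, 0.6, -2.8]
finger_gap: 11.6
n 545.56 t -101.22 z 195.67 [-1.7899e+02 -1.3000e-01  1.0004e+02] F n,t,z -0.2 0.7 -2.8 [-0.02 -0.01  0.  ] 9.35 11.646541502287935
tab ((554.181640625, -5.628381729125977), (16.369487762451172, 50.86348342895508), 10.719108581542969) -101.74876313934327 544.7809926193237 231.64766180741262
```

View pics/w6c.png

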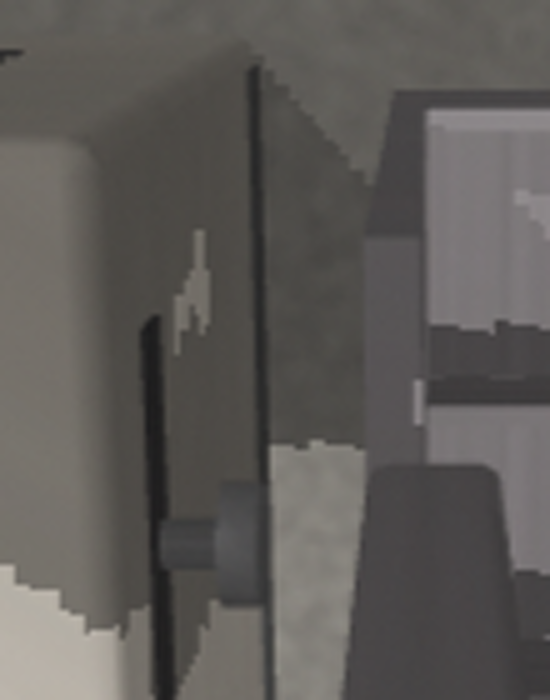

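View pics/s6c.png

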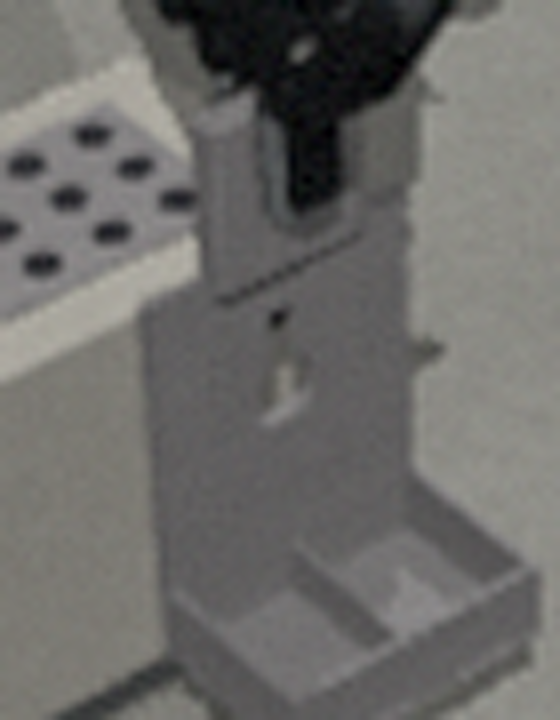

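```bash
python3 - <<'E'
from fit import *
from scipy.optimize import brentq
for tag,vs,vh in(('w5',150+548.5/5-.4,150+551/5-.4),('w6',150+543/5-.4,150+544/5-.4)):
    s=load(tag)
    for nn,v in((4,vs),(10.5,vh)):
        f=lambda q:proj(s,(n*(511.3+nn)+t*q+[0,0,125])[None])[0,1]-v
        q=brentq(f,-130,-70);print(tag,nn,q,proj(s,(n*(511.3+nn)+t*q+[0,0,125])[None]))
E
```

```text
w5 4 -101.87703965541039 [[261.58776574 259.3       ]]
w5 10.5 -102.13068027600228 [[272.29954512 259.8       ]]
w6 4 -102.26521399560053 [[273.30296715 258.2       ]]
w6 10.5 -102.35366196855678 [[284.33098399 258.4       ]]
```

```bash
python3 -m pendant '[-3.9,-1,0,0,5,-3.9,-0.8,0,0,5,-2,-0.3,0,0,5,0,0,0,0,5,0,0,0,0,5]'; python3 st.py; python3 - <<'E'
from fit import *
s=snap('wrist','w7');w=cloud(s);tt=w[230:430,295:345].reshape(-1,3);tt=tt[tt[:,2]>222];r=cv2.minAreaRect(tt[:,:2].astype(np.float32));print('tab',r,t@np.r_[r[0],0],n@np.r_[r[0],0])
crop(s,235,150,345,290,5,'w7c')
s=snap('scene','s7');crop(s,260,210,330,300,8,'s7c')
E
```

```text
time: 9.87
tool_pos: [543.8, -7.5, 195.7]
tcp_rot: [-179.0, -0.1, 100.0]
ft_force: [-1.0, -0.2, -2.5]
finger_gap: 11.3
n 534.25 t -101.81 z 195.66 [-1.7898e+02 -1.3000e-01  1.0002e+02] F n,t,z -1.0 -0.1 -2.5 [-0.03 -0.04 -0.01] 9.8667 11.301769307303692
tab ((543.4458618164062, -7.902233123779297), (16.28371810913086, 50.32957458496094), 12.519059181213379) -102.12432079162598 533.8136570465088
```

View pics/w7c.png

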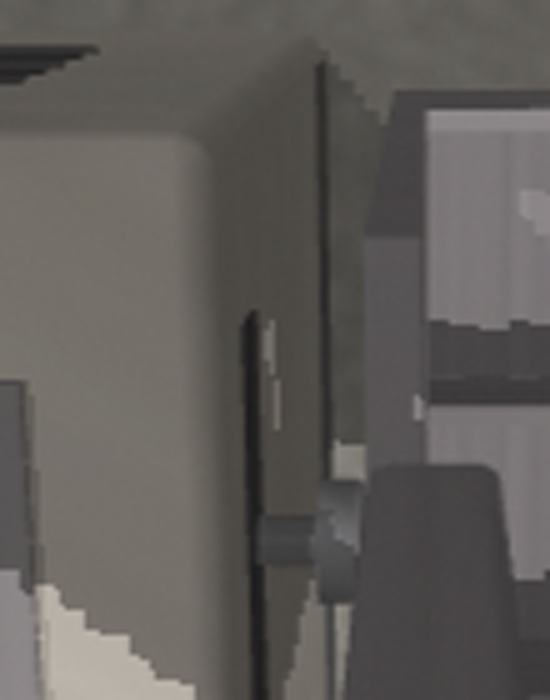

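View pics/s7c.png

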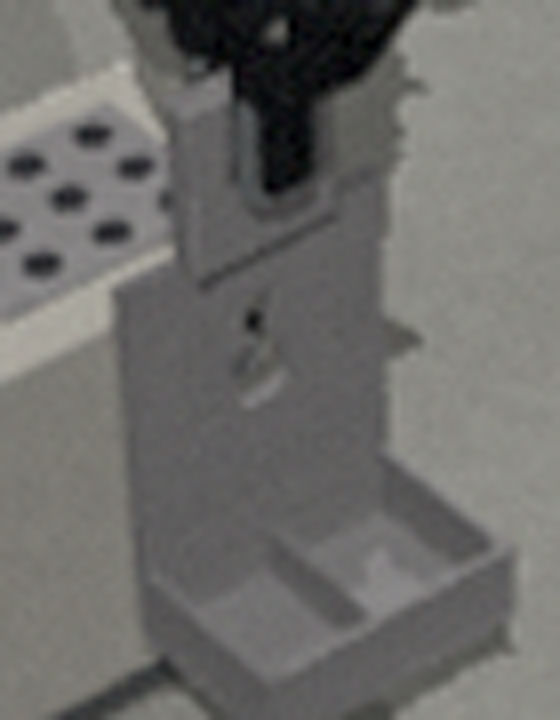

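```bash
python3 -m pendant '[-1.5,-0.25,0,0,5,-1.5,-0.25,0,0,5,-1,-0.2,0,0,5,0,0,0,0,5]'; python3 st.py
```

```text
time: 10.3
tool_pos: [539.8, -8.2, 195.7]
tcp_rot: [-179.0, -0.1, 100.0]
ft_force: [0.1, 0.2, -3.1]
finger_gap: 11.6
n 530.15 t -101.78 z 195.68 [-1.7899e+02 -1.3000e-01  1.0003e+02] F n,t,z 0.1 0.1 -3.1 [ 0.01 -0.02  0.03] 10.3 11.556108166541296
```

```bash
python3 -m pendant '[-1.5,-0.25,0,0,5,-1.5,-0.25,0,0,5,0,0,0,0,5,0,0,0,0,5]'; python3 st.py; python3 - <<'E'
from fit import *
s=snap('wrist','w8');crop(s,235,150,345,290,5,'w8c')
s=snap('scene','s8');crop(s,270,225,310,275,14,'s8c')
E
```

```text
time: 10.63
tool_pos: [536.4, -8.7, 195.7]
tcp_rot: [-179.0, -0.1, 100.0]
ft_force: [-0.3, -1.0, -3.6]
finger_gap: 11.1
n 526.75 t -101.71 z 195.68 [-1.7899e+02 -1.3000e-01  1.0003e+02] F n,t,z -0.5 -0.9 -3.6 [-0.04 -0.01 -0.01] 10.6333 11.130223398018478
```

View pics/s8c.png

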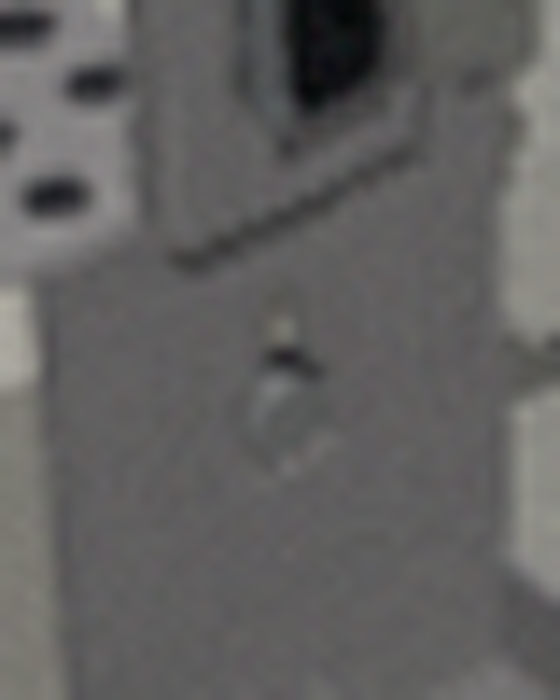

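View pics/w8c.png

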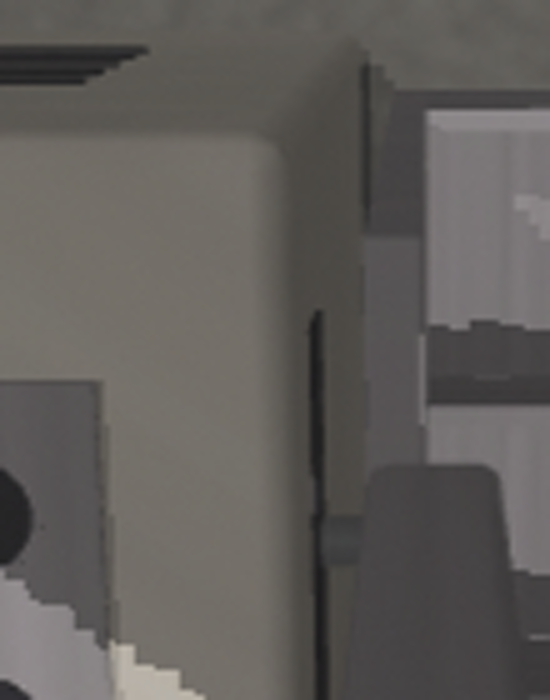

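```bash
python3 -m pendant '[-1.5,-0.25,0,0,5,-1,-0.2,0,0,5,0,0,0,0,5]'; python3 st.py;python3 -m pendant '[-1,-0.2,0,0,5,0,0,0,0,5]'; python3 st.py
```

```text
time: 10.98
tool_pos: [533.8, -9.2, 195.6]
tcp_rot: [-179.0, -0.1, 100.0]
ft_force: [0.4, -0.5, -2.1]
finger_gap: 11.4
n 524.1 t -101.72 z 195.64 [-1.7898e+02 -1.3000e-01  1.0003e+02] F n,t,z 0.3 -0.6 -2.1 [-0.03  0.02 -0.03] 10.9833 11.352724646410945
time: 11.15
tool_pos: [532.7, -9.4, 195.7]
tcp_rot: [-179.0, -0.1, 100.0]
ft_force: [-0.3, -0.2, -2.3]
finger_gap: 11.5
n 522.96 t -101.78 z 195.67 [-1.7899e+02 -1.3000e-01  1.0003e+02] F n,t,z -0.3 -0.2 -2.3 [-0.06 -0.01 -0.04] 11.15 11.54442324319514
```

```bash
python3 -m pendant '[-0.8,-0.15,0,0,5,0,0,0,0,5]'; python3 st.py; python3 -m pendant '[-0.5,-0.1,0,0,5,0,0,0,0,5]'; python3 st.py
```

```text
time: 11.32
tool_pos: [531.8, -9.6, 195.7]
tcp_rot: [-179.0, -0.1, 100.0]
ft_force: [-0.7, 0.1, -3.5]
finger_gap: 11.6
n 522.02 t -101.76 z 195.66 [-1.7899e+02 -1.3000e-01  1.0003e+02] F n,t,z -0.7 0.2 -3.5 [ 0.01  0.02 -0.01] 11.3167 11.577783624119698
time: 11.48
tool_pos: [531.2, -9.7, 195.7]
tcp_rot: [-179.0, -0.1, 100.0]
ft_force: [0.2, 0.0, -3.3]
finger_gap: 11.3
n 521.47 t -101.77 z 195.69 [-1.7899e+02 -1.3000e-01  1.0003e+02] F n,t,z 0.2 -0.0 -3.3 [-0.02 -0.01 -0.  ] 11.4833 11.346520663386775
```

```bash
python3 -m pendant '[-0.5,-0.1,0,0,5,0,0,0,0,5]'; python3 st.py; python3 -m pendant '[-0.5,-0.1,0,0,5,0,0,0,0,5]'; python3 st.py; python3 -m pendant '[-0.5,-0.1,0,0,5,0,0,0,0,5]'; python3 st.py;python3 - <<'E'
from fit import *
s=snap('wrist','w9');crop(s,235,150,345,290,5,'w9c')
s=snap('scene','s9');crop(s,265,225,315,305,9,'s9c')
E
```

```text
time: 11.65
tool_pos: [530.7, -9.8, 195.7]
tcp_rot: [-179.0, -0.1, 100.0]
ft_force: [-1.6, 0.3, -3.9]
finger_gap: 11.2
n 520.94 t -101.8 z 195.69 [-1.7899e+02 -1.3000e-01  1.0003e+02] F n,t,z -1.5 0.6 -3.9 [-0.03  0.01  0.02] 11.65 11.158333599206959
time: 11.82
tool_pos: [530.2, -9.9, 195.7]
tcp_rot: [-179.0, -0.1, 100.0]
ft_force: [0.1, -0.2, -4.1]
finger_gap: 11.2
n 520.39 t -101.77 z 195.72 [-1.7899e+02 -1.3000e-01  1.0004e+02] F n,t,z 0.1 -0.2 -4.1 [-0.04 -0.02 -0.  ] 11.8167 11.155215787116171
time: 11.98
tool_pos: [529.8, -10.0, 195.7]
tcp_rot: [-179.0, -0.1, 100.0]
ft_force: [0.2, -0.2, -3.7]
finger_gap: 11.3
n 519.97 t -101.81 z 195.73 [-1.7901e+02 -1.3000e-01  1.0003e+02] F n,t,z 0.1 -0.2 -3.7 [-0.01 -0.12 -0.  ] 11.9833 11.312906546806493
```

View pics/w9c.png

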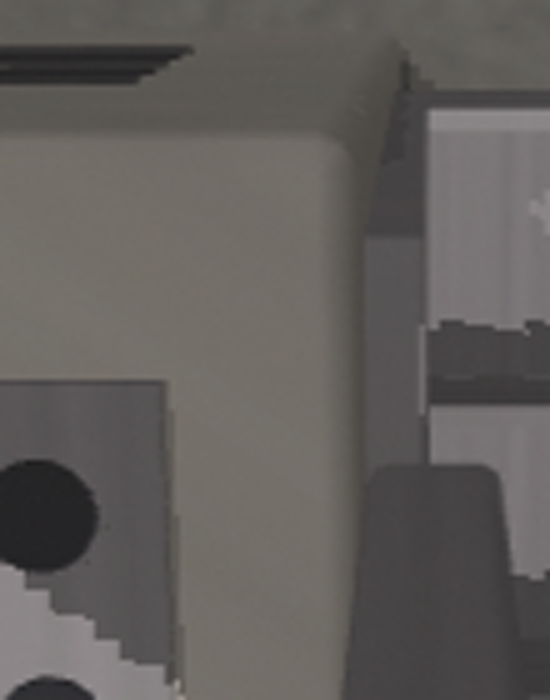

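View pics/s9c.png

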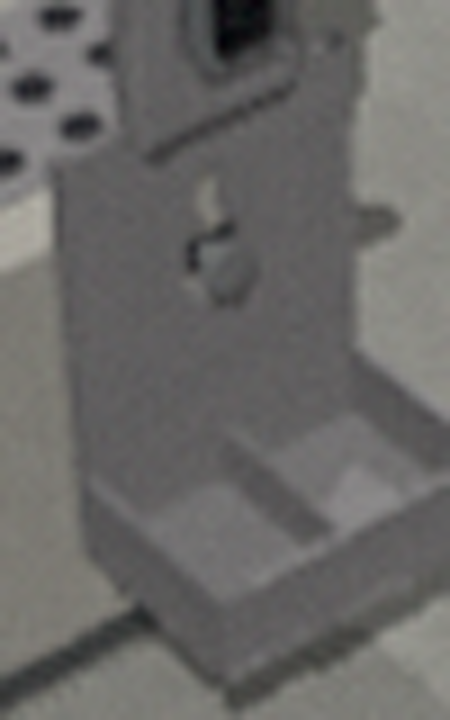

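```bash
python3 -m pendant '[-0.5,-0.1,0,0,5,0,0,0,0,5]'; python3 st.py; python3 -m pendant '[-0.5,-0.1,0,0,5,0,0,0,0,5]'; python3 st.py
```

```text
time: 12.25
tool_pos: [529.6, -10.0, 195.8]
tcp_rot: [-179.1, -0.1, 100.0]
ft_force: [0.7, -0.4, -4.2]
finger_gap: 11.4
n 519.77 t -101.81 z 195.84 [-1.7906e+02 -1.3000e-01  1.0004e+02] F n,t,z 0.6 -0.6 -4.2 [ 0.02 -0.24  0.03] 12.25 11.417015425611286
time: 12.42
tool_pos: [529.3, -10.1, 195.9]
tcp_rot: [-179.1, -0.1, 100.0]
ft_force: [1.8, -0.7, -4.0]
finger_gap: 11.4
n 519.51 t -101.83 z 195.88 [-1.7910e+02 -1.3000e-01  1.0004e+02] F n,t,z 1.7 -1.0 -4.0 [ 0.07 -0.34  0.04] 12.4167 11.356182796959034
```

```bash
python3 -m pendant '[-0.5,-0.1,0,0,5,-0.4,-0.07,0,0,5,0,0,0,0,5]'; python3 st.py; python3 -m pendant '[-0.4,-0.07,0,0,5,-0.4,-0.07,0,0,5,0,0,0,0,5]'; python3 st.py
```

```text
time: 12.67
tool_pos: [528.9, -10.2, 196.1]
tcp_rot: [-179.2, -0.1, 100.0]
ft_force: [1.5, 0.3, -4.5]
finger_gap: 11.7
n 519.1 t -101.83 z 196.06 [-1.7919e+02 -1.2000e-01  1.0004e+02] F n,t,z 1.6 0.0 -4.5 [ 0.06 -0.46  0.03] 12.6667 11.684484458753802
time: 12.92
tool_pos: [528.6, -10.2, 196.3]
tcp_rot: [-179.3, -0.1, 100.0]
ft_force: [1.8, 0.3, -5.2]
finger_gap: 10.8
n 518.76 t -101.83 z 196.25 [-1.7927e+02 -1.2000e-01  1.0004e+02] F n,t,z 1.8 -0.1 -5.2 [ 0.12 -0.64  0.02] 12.9167 10.815208779812028
```

```bash
python3 -m pendant '[-0.4,-0.07,0,0,5,-0.4,-0.07,0,0,5,-0.4,-0.07,-0.2,0,5,0,0,0,0,5]'; python3 st.py; python3 -m pendant '[-0.4,-0.07,-0.2,0,5,-0.4,-0.07,-0.2,0,5,0,0,0,0,5,0,0,0,0,5]'; python3 st.py
```

```text
time: 13.25
tool_pos: [528.1, -10.3, 196.4]
tcp_rot: [-179.4, -0.1, 100.0]
ft_force: [2.1, 0.8, -5.6]
finger_gap: 11.1
n 518.25 t -101.84 z 196.45 [-1.7939e+02 -1.1000e-01  1.0005e+02] F n,t,z 2.2 0.4 -5.6 [ 0.21 -0.91 -0.03] 13.25 11.05792838884634
time: 13.58
tool_pos: [527.7, -10.4, 196.5]
tcp_rot: [-179.5, -0.1, 100.0]
ft_force: [3.3, 1.1, -4.4]
finger_gap: 11.5
n 517.88 t -101.82 z 196.48 [-1.7947e+02 -1.1000e-01  1.0005e+02] F n,t,z 3.4 0.5 -4.4 [ 0.25 -1.07  0.  ] 13.5833 11.471968796533597
```

```bash
python3 -m pendant '[0.2,0,-1.5,0,5,0,0,-2,0,5,0,0,-1,0,5,0,0,0,0,5]'; python3 st.py; python3 -m pendant '[0,0,-1,0,5,0,0,-1,0,5,0,0,0,0,5]'; python3 st.py;
```

```text
time: 13.92
tool_pos: [528.0, -10.6, 192.3]
tcp_rot: [-179.5, -0.1, 100.0]
ft_force: [3.5, -0.6, -3.0]
finger_gap: 11.2
n 518.1 t -102.12 z 192.34 [-1.7949e+02 -7.0000e-02  1.0005e+02] F n,t,z 3.3 -1.2 -3.0 [ 0.22 -0.79  0.03] 13.9167 11.21420764967145
time: 14.17
tool_pos: [528.0, -10.7, 190.3]
tcp_rot: [-179.5, -0.1, 100.0]
ft_force: [3.3, 0.3, -3.3]
finger_gap: 10.9
n 518.1 t -102.21 z 190.26 [-1.7949e+02 -6.0000e-02  1.0004e+02] F n,t,z 3.3 -0.3 -3.3 [ 0.23 -0.83 -0.  ] 14.1667 10.909383605095229
```

```bash
python3 -m pendant '[0,0.35,-0.5,0,5,0,0,0,0,5]'; python3 st.py; python3 - <<'E'
from fit import *
s=snap('scene','s10');crop(s,270,225,310,275,14,'s10c')
s=snap('wrist','w10');w=cloud(s);tt=w[230:430,295:345].reshape(-1,3);tt=tt[tt[:,2]>218];r=cv2.minAreaRect(tt[:,:2].astype(np.float32));print('tab',r,t@np.r_[r[0],0],n@np.r_[r[0],0])
E
```

```text
time: 14.33
tool_pos: [528.0, -10.5, 189.6]
tcp_rot: [-179.5, -0.0, 100.0]
ft_force: [3.5, -0.5, -3.2]
finger_gap: 11.3
n 518.13 t -101.96 z 189.64 [-1.7948e+02 -5.0000e-02  1.0004e+02] F n,t,z 3.4 -1.1 -3.2 [ 0.14 -0.84  0.03] 14.3333 11.277247045373244
tab ((526.9580688476562, -11.04302978515625), (16.130050659179688, 50.40152359008789), 10.381349563598633) -102.35509648437501 517.0312362304688
```

View pics/s10c.png

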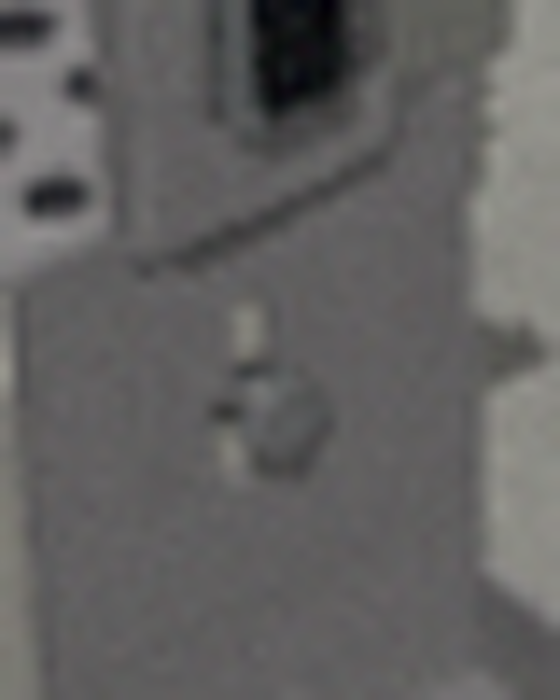

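```bash
python3 -m pendant '[0,0.1,-1,0,5,0,0.1,-1,0,5,0,0.1,-1,0,5,0,0,0,0,5]'; python3 st.py; python3 -m pendant '[0,0.1,-1,0,5,0,0.1,-1,0,5,0,0,-1,0,5,0,0,0,0,5]'; python3 st.py
```

```text
time: 14.77
tool_pos: [527.9, -10.2, 186.5]
tcp_rot: [-179.5, -0.0, 100.0]
ft_force: [2.1, 0.9, -3.6]
finger_gap: 11.1
n 518.16 t -101.68 z 186.52 [-1.7948e+02 -5.0000e-02  1.0004e+02] F n,t,z 2.2 0.5 -3.6 [ 0.1  -0.88 -0.01] 14.7667 11.117574096253106
time: 15.1
tool_pos: [527.9, -9.9, 183.2]
tcp_rot: [-179.5, -0.0, 100.0]
ft_force: [3.1, -0.4, -3.4]
finger_gap: 11.2
n 518.15 t -101.44 z 183.17 [-1.7947e+02 -5.0000e-02  1.0004e+02] F n,t,z 3.0 -1.0 -3.4 [ 0.07 -0.81  0.02] 15.1 11.223300578034628
```

```bash
python3 -m pendant '[0,-0.2,-1.5,0,5,0,0,-1.5,0,5,0,0,-1.5,0,5,0,0,0,0,5]'; python3 st.py; python3 -m pendant '[0,0,-1.5,0,5,0,0,-1.5,0,5,0,0,-1,0,5,0,0,0,0,5]'; python3 st.py
```

```text
time: 15.43
tool_pos: [527.9, -10.1, 178.2]
tcp_rot: [-179.5, -0.1, 100.0]
ft_force: [2.7, 0.5, -4.1]
finger_gap: 11.1
n 518.11 t -101.59 z 178.16 [-1.7947e+02 -6.0000e-02  1.0004e+02] F n,t,z 2.7 0.0 -4.1 [ 0.08 -0.88 -0.02] 15.4333 11.072245025237725
time: 15.77
tool_pos: [527.9, -10.1, 173.7]
tcp_rot: [-179.5, -0.1, 100.0]
ft_force: [2.6, 0.9, -3.4]
finger_gap: 11.4
n 518.16 t -101.62 z 173.7 [-1.7948e+02 -5.0000e-02  1.0004e+02] F n,t,z 2.7 0.4 -3.4 [ 0.09 -0.78 -0.05] 15.7667 11.41126428983742
```

```bash
python3 -m pendant '[0,0,-1,0,5,0,0,-1,0,5,0,0,-1,0,5,0,0,0,0,5]'; python3 st.py; python3 -m pendant '[0,0,-0.5,0,5,0,0,-0.5,0,5,0,0,0,0,5]'; python3 st.py;  python3 -m pendant '[0,0,-0.4,0,5,0,0,0,0,5]'; python3 st.py
```

```text
time: 16.1
tool_pos: [527.9, -10.1, 170.4]
tcp_rot: [-179.5, -0.1, 100.0]
ft_force: [2.6, -0.0, -2.8]
finger_gap: 11.2
n 518.15 t -101.61 z 170.42 [-1.7948e+02 -5.0000e-02  1.0004e+02] F n,t,z 2.6 -0.5 -2.8 [ 0.11 -0.81  0.01] 16.1 11.169330282466099
time: 16.35
tool_pos: [527.9, -10.1, 169.3]
tcp_rot: [-179.5, -0.1, 100.0]
ft_force: [2.1, 0.8, -2.1]
finger_gap: 11.4
n 518.16 t -101.58 z 169.3 [-1.7948e+02 -5.0000e-02  1.0004e+02] F n,t,z 2.2 0.4 -2.1 [ 0.12 -0.73 -0.02] 16.35 11.438623617308163
time: 16.52
tool_pos: [527.9, -10.1, 168.9]
tcp_rot: [-179.5, -0.1, 100.0]
ft_force: [2.5, 0.8, -2.5]
finger_gap: 11.4
n 518.16 t -101.61 z 168.88 [-1.7948e+02 -6.0000e-02  1.0004e+02] F n,t,z 2.6 0.3 -2.5 [ 0.1  -0.8   0.01] 16.5167 11.36239576951887
```

```bash
python3 -m pendant '[0,0,-0.4,0,5,0,0,0,0,5]'; python3 st.py; python3 -m pendant '[0,0,-0.4,0,5,0,0,0,0,5]'; python3 st.py; python3 -c "
from fit import *
s=snap('scene','s11');crop(s,265,225,315,305,9,'s11c')"
```

```text
time: 16.68
tool_pos: [527.9, -10.1, 168.5]
tcp_rot: [-179.5, -0.1, 100.0]
ft_force: [2.4, 0.1, -2.3]
finger_gap: 11.2
n 518.17 t -101.61 z 168.48 [-1.7948e+02 -5.0000e-02  1.0004e+02] F n,t,z 2.4 -0.3 -2.3 [ 0.2  -0.77 -0.02] 16.6833 11.217249367902564
time: 16.85
tool_pos: [528.0, -10.1, 168.4]
tcp_rot: [-179.5, -0.1, 100.0]
ft_force: [1.8, 0.1, -2.0]
finger_gap: 11.3
n 518.25 t -101.62 z 168.45 [-1.7949e+02 -5.0000e-02  1.0004e+02] F n,t,z 1.8 -0.2 -2.0 [ 0.12 -0.61 -0.05] 16.85 11.272956837568843
```

View pics/s11c.png

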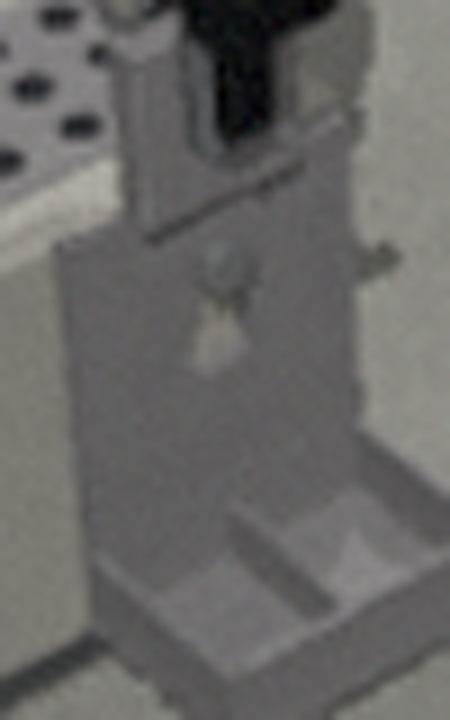

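```bash
python3 -m pendant '[0,0,-0.5,0,5,0,0,0,0,5]'; python3 st.py; python3 -m pendant '[0,0,-0.5,0,5,0,0,0,0,5]'; python3 st.py
```

```text
time: 17.07
tool_pos: [528.1, -10.1, 168.4]
tcp_rot: [-179.5, -0.0, 100.0]
ft_force: [1.3, 0.1, -1.1]
finger_gap: 11.2
n 518.31 t -101.63 z 168.38 [-1.7950e+02 -4.0000e-02  1.0005e+02] F n,t,z 1.3 -0.1 -1.1 [ 0.1  -0.47 -0.05] 17.0667 11.213900059035558
time: 17.23
tool_pos: [528.1, -10.1, 168.4]
tcp_rot: [-179.5, -0.0, 100.0]
ft_force: [0.2, 0.8, -1.4]
finger_gap: 11.0
n 518.36 t -101.64 z 168.35 [-1.7952e+02 -4.0000e-02  1.0005e+02] F n,t,z 0.4 0.8 -1.4 [ 0.11 -0.44 -0.01] 17.2333 11.036278203373511
```

```bash
python3 -m pendant '[0,0,0,0,12,0,0,0,0,14,0,0,0,0,18,0,0,0,0,26,0,0,0,0,36,0,0,0,0,40,0,0,0,0,40]' 20; python3 st.py; python3 -c "
from fit import *
s=snap('scene','s12');crop(s,255,205,325,305,7,'s12c');s=snap('wrist','w12')"
```

```text
time: 17.82
tool_pos: [526.5, -10.5, 167.1]
tcp_rot: [-179.3, -0.1, 100.0]
ft_force: [-0.4, -0.3, -0.3]
finger_gap: 40.1
n 516.65 t -101.69 z 167.06 [-1.7927e+02 -5.0000e-02  1.0004e+02] F n,t,z -0.4 -0.2 -0.3 [-0.01  0.    0.05] 17.8167 40.0559922510004
```

View pics/s12c.png

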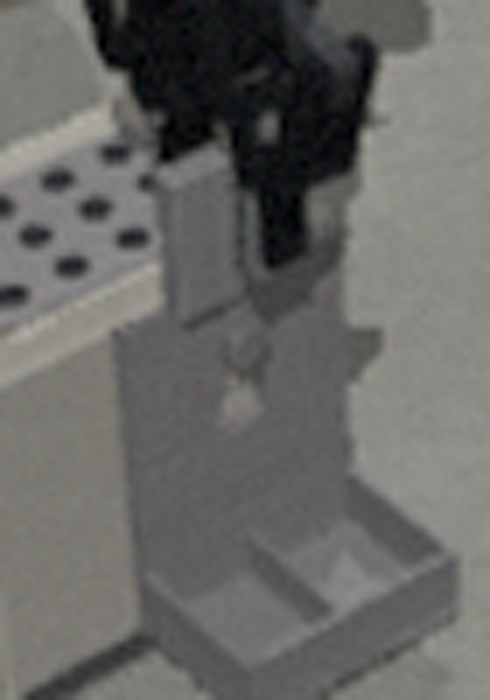

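View pics/w12.png

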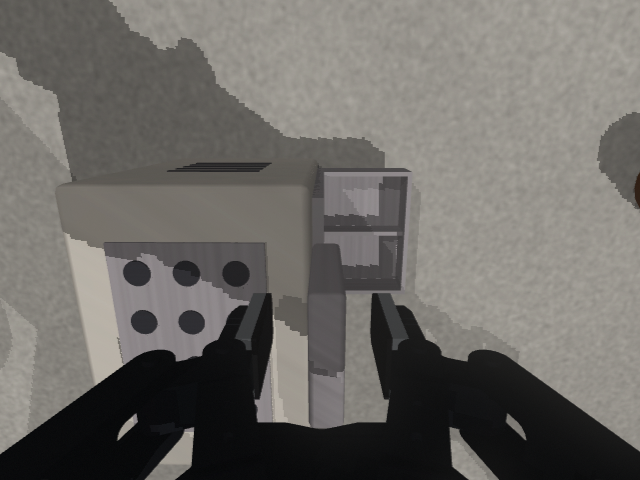

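Released: the caddy hangs and both pads are clear of the tab. I'll go straight up.

```bash
python3 -m pendant '[0,0,4,0,40,0,0,8,0,40,0,0,15,0,40,0,0,15,0,40,0,0,20,0,40,0,0,20,0,40,0,0,20,0,40,0,0,10,0,40,0,0,0,0,40,0,0,0,0,40]'; python3 st.py; python3 -m pendant '[0,25,5,0,40,0,30,5,0,40,0,30,5,0,40,0,30,5,0,40,0,30,5,0,40,0,30,0,0,40,0,0,0,0,40,0,0,0,0,40,0,0,0,0,40]'; python3 - <<'E'
from fit import *
s=snap('scene','s13');crop(s,220,190,330,310,6,'s13c');w=cloud(s)
T=snap('top','t13');crop(T,300,180,420,300,5,'t13c')
sub=w[245:275,275:312].reshape(-1,3);sub=sub[(sub[:,2]>55)&(sub[:,2]<145)]
for i in range(6):
    c=sub.mean(0);U,S,V=np.linalg.svd(sub-c);d=(sub-c)@V[2];sub=sub[abs(d)<2*d.std()+.5]
m=V[2]*np.sign(V[2][0]);print('plate n',m,c,n@c-511.2,np.degrees(np.arctan2(m[1],m[0])),len(sub))
w=cloud(T);sub=w[195:260,320:380].reshape(-1,3);sub=sub[(sub[:,2]>190)&(sub[:,2]<212)];print(len(sub),sub[:,2].mean(),cv2.minAreaRect(sub[:,:2].astype(np.float32)))
E
```

```text
time: 18.75
tool_pos: [525.3, -10.3, 288.5]
tcp_rot: [-179.3, -0.0, 100.0]
ft_force: [-0.5, 0.3, -0.2]
finger_gap: 39.9
n 515.49 t -101.32 z 288.46 [-1.7934e+02 -3.0000e-02  1.0004e+02] F n,t,z -0.5 0.4 -0.2 [ 0.   -0.04 -0.04] 18.75 39.94731900927452
time: 19.5
tool_pos: [520.3, 170.7, 302.0]
tcp_rot: [-178.4, -0.0, 99.9]
ft_force: [-0.8, 0.7, -0.6]
finger_gap: 40.0
plate n [ 0.98486532  0.173164   -0.00738514] [525.54556159  -6.85209449 103.5833741 ] 5.1677454504757065 9.972106483607082 692
152 202.49877342243278 ((528.029296875, -11.215555191040039), (12.652545928955078, 50.59147262573242), 11.679256439208984)
```

View pics/s13c.png

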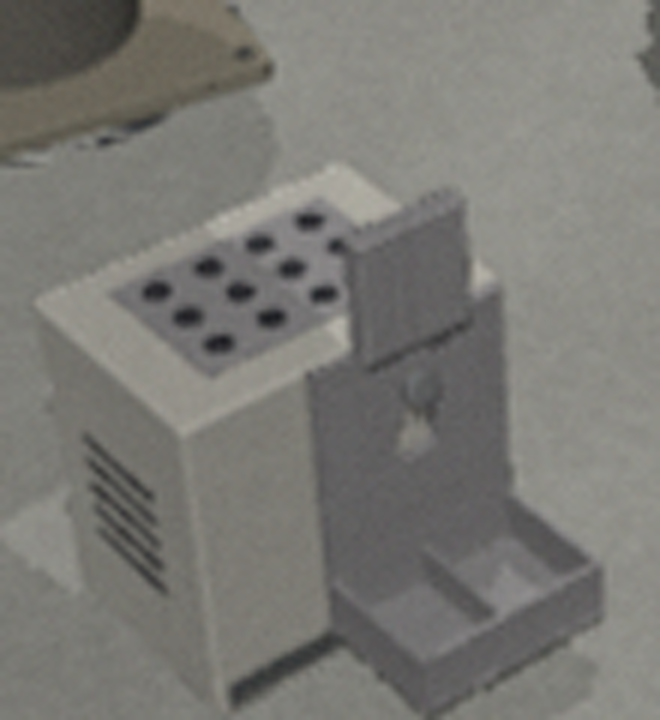

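View pics/t13.png

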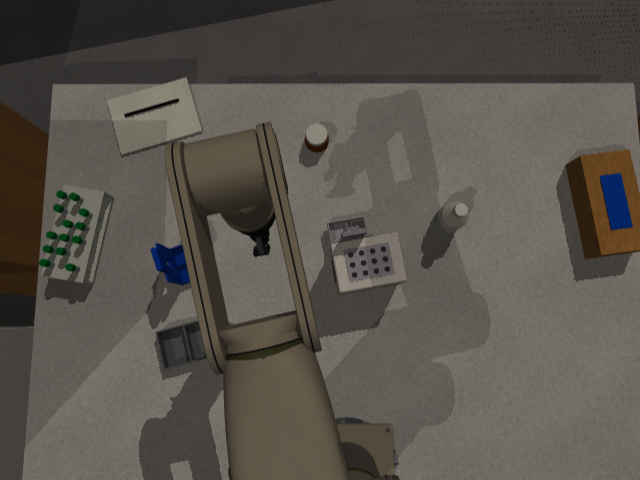

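```bash
python3 -c "
from bench import job
print(job.hand_in())"
```

```text
the job is handed in; nothing more can be done
None
```

The aluminium caddy is hanging on the heater's screw. I handed the job in at about 19.6 s of the 72 s allowed, with the robot touching nothing.

**How it went:** I gripped the caddy by its tab and passed the wide end of the keyhole over the screw head. I then laid the plate against the casing, pulled it down about 28 mm until the screw took the weight, let go and moved the arm clear. Contact forces read at the end of each step stayed under about 4 N, plus the caddy's own weight of about 3.5 N.

**Last checks:**
- **Plate:** its front is 5.2 mm from the casing (it is 5 mm thick). It is parallel to the face, at 9.97° against about 10°, and about 0.4° from vertical.
- **Height:** the tab's top measured 202.5 mm against the nominal 204 mm. That average includes edge pixels and is within the camera error. The pull-down stopped firmly where the slot's closed end was expected.
- **Other things:** the jar, bottle, grey tray and blue lookalike look unmoved in the top picture, though the arm partly covers the last two.

**What disagreed:**
- **Tilt in the grip:** the tool had tipped about 1° during the carry. The plate's bottom edge therefore touched the casing first, and slow, light pushes straightened it.
- **Scene camera:** an early pose fit from corners I picked in the scene picture gave a wrong heater position. I discarded it and used depth and the wrist camera instead.

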